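Set a painted map panel in a ratchet easel

ROBOT

A 6-joint arm with a two-finger parallel gripper is mounted at the origin on the work surface. World frame = base frame: x ahead of the robot, y to its left, z up, the work surface at z = 0. Lengths are in m, angles in degrees, forces in N, time in s.
With the tool pointing down it reaches from about 0.3 to 0.75 m from the base axis. Payload 8.5 kg.
Tool frame: the origin (TCP) lies at the very end of the fingers, on their centre line; the grasp point (between the pads) lies 19 mm behind it; z points along the fingers, y is the direction in which the jaws open and shut (so a half turn about z gives the same grasp; the last joint's range is limited). The gripper opens to 85 mm and grips with 20 to 120 N. Pads are 22 mm wide; open, the fingers measure 114 mm over their backs; the gripper's body (76 mm by 85 mm) begins 54 mm behind the grasp point. The pads swing forward as they close: fully open they stand 13 mm farther back than shut.
Start: joints at [55.674, 21.807, 74.336, -0, 83.858, -12.336], TCP at [0.206, 0.51, 0.231] pointing down, gripper open.
Joint ranges: [-178.18, 178.18], [-50.72, 133.34], [12.68, 142.11], [-81.47, 261.47], [9.98, 163.14], [-165.26, 165.26]. Speed limits (degrees/s): [136.94, 136.94, 180, 180, 180, 180].

INTERFACE

Orientations are given as a 3x3 rotation matrix whose columns are the frame's x, y, z axes.
In Python, from rig import env, vision, close_job, spotter gives the robot as it stands. The module is installed in compiled form; this text tells all that it offers.
- The arm moves only by the tool jog_arm, never from a script. Its argument "plan" is a list that holds one entry, the list of rows, each a list of 6 numbers: the shift along the tool's x, y, z in units of 40 mm (1.0 is 40 mm), then the turn, a rotation vector about the tool's x, y, z in units of 0.15 rad (1.0 is 0.15 rad). A call has 1 to 10 rows; each row shifts and turns the commanded pose from where the row before left it, along the tool's axes as they then stand; what a row does not reach is not made up. A row lasts 1/10 s, in which the tool goes at most 50 mm and 8.59 degrees, less where a joint would pass 70% of its speed; a pose out of reach is approached as far as the arm can. A call with a number of a shift or a turn outside -1 to 1 is refused whole. A call with a gripper value outside its range is refused whole. "grip" is the opening, from -1 (shut) to 1 (fully open), set as the call begins (left out, the last holds). The fingers move at their own pace and stop on an object; "squeeze" is the grip in N (left out, the last holds). Time passes only in rows, so rows that do not move let the fingers close. It gives the time, the measured TCP pose, the force and the opening at its end, in the units of the state.
- env.observe(): the state, without advancing time (a new reading comes with each control period).
- vision.get_image(name): name is "scene" or "side" or "wrist"; returns (picture, depth): 400x640x3 uint8, red, green, blue; 400x640 float32, m along the optical axis (not along the pixel's ray), 0 where there is no reading.
- vision.camera_info(name): a dict with "fx", "fy", "cx", "cy" (pixels), "rvec" (rotation vector, rad) and "tvec" (3), from world to camera coordinates, as OpenCV has them. Camera axes: x right, y down, z forward; pixel columns grow to the right and rows downward; lengths in m; the calibration is good to about 2 mm. A picture is of the moment at which its call begins: read the wrist's pose just before it. camera_info takes no time and is no camera call; for the wrist camera it gives the pose at the moment of the call.
- close_job(): hands the job in, once; it reports no verdict.
Trained networks look in the newest picture that a camera, given by its name, has taken for a name from the list of things; names that differ only in an ending like _2 or _b are one class to them, and where a whole thing is asked for, a point or a joint stands for the part that bears it (a point fixed in the world has none). Each returns a list of dicts, best first, with "score" (0 to 1); they miss things now and then, are a little off and sometimes report something else, mostly with a low value. They report only what shows in the picture. A call takes as long as a camera call. They do not tell look-alikes from the thing itself.
- spotter.trace(camera, query): "pixels" (400x640 bool, what is visible of it) and "rect" ([left, top, right, bottom] in pixels, round what is visible of it).
The state is a dict: "time_s": time; "q": joint angles; "qvel": joint speeds; "joint_efforts": joint torques, N m; "position": TCP position; "tool_rot": TCP orientation; "ft_force": force on the tool from outside, world axes, zero at the start; "wrist_torque": the same for the moment, N m; "grip_width": finger opening in m.
Only numpy, scipy, OpenCV 4.12 (cv2) and the standard library are available. Lean on these libraries where they do the work, as an engineer would, in place of code of your own. Each camera call takes 0.05 s, during which the arm holds its last target.

TASK

Put the big blue-edged map panel up on the small easel for the players. First ratchet the easel's sliding top rail up by its black ball knob, leaving the red release lever alone, until the rail hangs on its pawl high enough for the panel to go in under it; then take the map panel out of the slotted stand, set it down gently on the easel's tray, centred, leaning flat against the mast with the painted map facing out. Finally squeeze the red lever against the fixed bar to lift the pawl, lower the rail under control until it rests gently on the panel's top edge, and let go, leaving the other things on the table where they are.

Things in the scene. Friction and masses are not known exactly. Their poses are not given: they have to be found in the camera images.
- easel: Small fixed beech tabletop easel, footprint 200 by 200 mm, 345 mm high. Origin: centre of its underside, on the table. Its front faces its own -x; the mast leans back towards +x by 0.21 rad; +y is the side with the steel tooth rack and the red lever. Behind the front face, to the -y side of the mast, nothing stands above the cross bar (top 130 mm).
- mast: The easel's upright, 24 mm wide (y), 20 mm deep, to z = 350 mm. z runs up along it (tray and rail slide along z), -x points out of the front, square to it; origin at its foot. All easel parts have these axes. Its front face is the plane x = 0, flush with a 170 mm wide cross bar at z = 118 mm: the panel's back lies there. Rack of 7 mm deep teeth, 14 mm pitch, on its +y side.
- tray: Wooden ledge on which the panel stands: 200 mm wide (y), 32 mm deep (x -32 mm to 0), with a lip 5 mm high along its front edge (x -32 to -28 mm). Clamped at a height that differs from run to run. Origin: in its top surface at the mast's front face, mid-width; axes as the mast's.
- tray_mid (a point): Point in the tray's top surface at mid-width, 6 mm in front of the mast's face: where the centre of the map panel's underside belongs. Axes as the mast's.
- top_rail: Sliding top rail: black carriage with jaw and handle, 0.37 to 0.57 kg. Origin: in the jaw's flat underside at the mast's face, mid-width; axes as the mast's. Pushed up along z (8 to 18 N) it clicks past its pawl every 14 mm and cannot come back; let go, it sinks to the last tooth passed (up to 14 mm). Travel 190 mm, low at the start. A collar on the mast reaches 40 mm above the origin.
- jaw (a point): Middle of the jaw's underside, 6 mm in front of the mast's face; it comes to rest on the panel's top edge. Jaw block: x -27 to 0, y -24 to 24, z 0 to 14 mm; a lip hangs 10 mm below it (x -27 to -21 mm) and comes down in front of the panel. Needs about 185 mm above the tray for the panel to pass in from the front over the tray's lip. Axes as the mast's.
- knob (a point): Centre of the black ball knob, 26 mm across, at the end of the aluminium fixed bar (x -103, y -11, z 23 mm from the rail's origin). The bar is 10 mm wide (y -16 to -6), 18 mm high, x -92 to -26 mm. Pinch the knob across y to raise the rail; the red lever ends 15 mm behind it and to its +y side.
- squeeze (a point): Where to close the gripper across y to squeeze lever and fixed bar together: mid-height of both, 58 mm in front of the mast's face (x -58, y -2, z 23 mm from the rail's origin). Here the bar's outer side is at y = -16 mm and stays; the lever's is at y = 30 mm at rest (32 mm at its end) and 10 mm fully squeezed. Nothing lies under them for 25 mm.
- release: Red release lever, itself the pawl: bar 62 mm long, 8 mm wide, 18 mm high, on a pivot along z at its origin (x -13, y 20, z 23 mm from the rail's origin), at rest flaring out by 0.12 rad. Squeezed towards the fixed bar (5 N) it turns up to 0.42 rad; from 0.3 rad its tooth is off the rack and the rail falls unless held. Springs back. Twitches as the rail clicks up.
- map_panel: Rigid painted board 12 mm thick (x), 200 mm wide (y), 150 mm high (z), blue edges, 0.19 to 0.31 kg, parchment-coloured map on its -x face. Origin: centre of its underside. Starts upright in one of the stand's slots. On the easel its axes agree with the mast's; held by its top edge near the -y corner, the gripper clears the top rail (at +y the red lever is in the way).
- painted_face (a point): Centre of the map panel's painted (-x) face, 75 mm above its underside, 6 mm in front of its mid-plane.
- stand: Fixed dark wooden stand, 190 (x) by 150 (y) mm, floor 12 mm thick, three slots along y at x = -50, 0 and 50 mm, each 16 mm wide, 30 mm deep above the floor. Origin: centre of its underside; its panels' axes agree with its own. The red and green panels in it are only 105 mm high.
- red_panel: Red-edged painted panel 150 x 105 x 12 mm in the stand; stays there. Origin: centre of its underside.
- green_panel: Green-edged painted panel 150 x 105 x 12 mm in the stand; stays there. Origin: centre of its underside.
- big_die: Big yellow twenty-sided die, 71 mm high; bystander. Origin: centre of its underside.
- knight: Silver knight figure with a spear, on a 40 mm base, 90 mm high; bystander. Origin: centre of its underside.
- ogre: Green ogre figure on a 40 mm base, 80 mm high; bystander. Origin: centre of its underside.
- mug: White mug, 82 mm across, 95 mm high; bystander. Origin: centre of its underside.
Mind the look-alikes: they are no part of the job. There is more than one size of the map_panel; the one meant has the size given above.

How it is judged:
By the outcome, as a careful person would: the job done as asked, in the order asked, and still so for the second after the job is handed in, with the robot touching nothing.
It also fails if it takes over 72 s, if anything falls off the work surface, if the arm or the gripper's body presses on something with over 40 N, if the wrist force passes 120 N, or if a joint passes its speed limit or range.

## Working session

There is one attempt and no reset: what is moved stays moved. The work goes in short steps, Python scripts to look and compute and a tool call to move; the robot and the scene stay as the last step left them, time stands still between calls to the robot, and variables do not carry over. Pictures are saved under pics/ and viewed, and the job is handed in when it is done.

Besides the shell and the picture viewer there is one more tool, called after "Call:" as name([rows], argument=value, ...), one row to a line, values as JSON. jog_arm: Moves the arm, as the interface text tells. Its arguments: {"type":"object","properties":{"plan":{"type":"array"},"grip":{"type":"number"},"squeeze":{"type":"number"}},"required":["plan"]}

```bash
ls; mkdir -p pics
cat > h.py <<'E'
import numpy as np, cv2
from rig import env, vision, close_job, spotter
def cam(n):
    c=vision.camera_info(n); R=cv2.Rodrigues(np.array(c['rvec'],float))[0]; return c,R,np.array(c['tvec'],float).ravel()
def cloud(n,depth,ci=None):
    c,R,t=ci or cam(n)
    v,u=np.mgrid[0:400,0:640]
    P=np.stack([(u-c['cx'])/c['fx']*depth,(v-c['cy'])/c['fy']*depth,depth],-1)
    return (P-t)@R   # world
def proj(n,p,ci=None):
    c,R,t=ci or cam(n); q=np.atleast_2d(p)@R.T+t
    return np.stack([q[:,0]/q[:,2]*c['fx']+c['cx'],q[:,1]/q[:,2]*c['fy']+c['cy']],-1)
def save(name,im): cv2.imwrite('pics/'+name+'.png',cv2.cvtColor(im,cv2.COLOR_RGB2BGR))
E
python3 - <<'E'
from h import *
for n in ['scene','side','wrist']:
    ci=cam(n)
    im,d=vision.get_image(n); save(n+'0',im); np.savez(n+'0.npz',im=im,d=d,P=cloud(n,d,ci))
s=env.observe(); print(s['time_s'],s['position'],s['ft_force'],s['grip_width'])
E
```

```text
pics
0.15 [0.2058258  0.50982114 0.23086486] [-0.65728062 -0.30722031 -0.20144167] 0.08534161402325605
```

View pics/scene0.png

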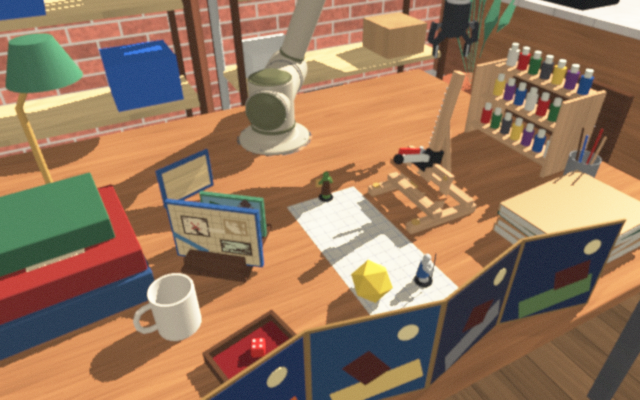

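View pics/side0.png

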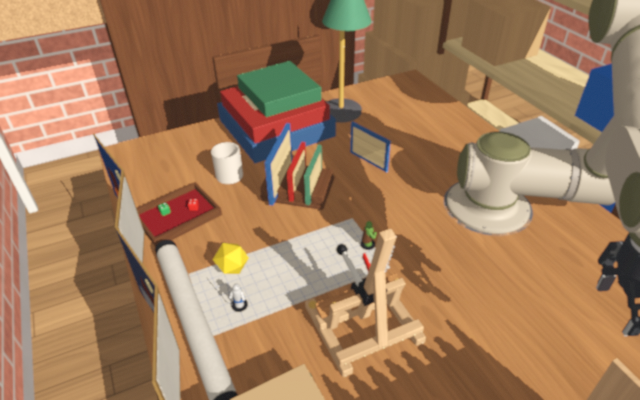

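View pics/wrist0.png

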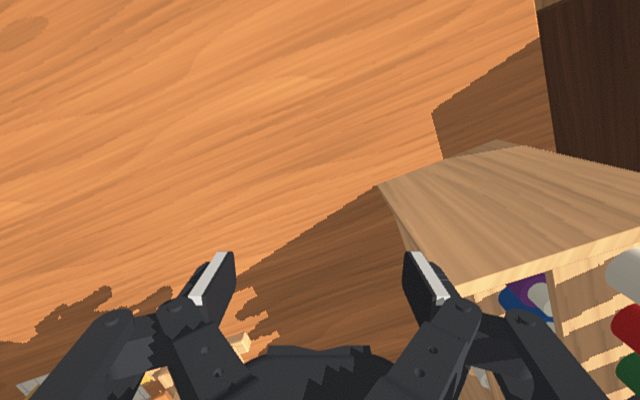

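In the scene view, the stand is at (215,240). A big blue-edged panel sits in its front slot at (215,232), with red and green panels behind it. A smaller blue-edged look-alike stands alone at (187,178), which is (370,147) in the side view. The easel is at (430,190), with its knob at (399,158) and red lever at (412,150).

```bash
cat > m1.py <<'E'
from h import *
import sys
for n in ['scene','side']:
    im,d=vision.get_image(n); ci=cam(n); P=cloud(n,d,ci)
    for q in ['easel','map_panel','top_rail','stand','release','tray','mast','knob','red_panel','green_panel','ogre','knight','big_die','mug']:
        r=spotter.trace(n,q)
        for k in r[:3]:
            m=k['pixels']&(d>0)
            pts=P[m]
            if len(pts)<5: continue
            np.save(f'pt_{n}_{q}_{r.index(k) if False else [i for i,z in enumerate(r) if z is k][0]}.npy',np.c_[pts,im[m]])
            print(n,q,round(k['score'],2),k['rect'],'med',np.median(pts,0).round(3),'lo',np.percentile(pts,2,axis=0).round(3),'hi',np.percentile(pts,98,axis=0).round(3))
print(env.observe()['time_s'])
E
python3 m1.py
```

```text
scene easel 0.96 [368.2, 73.8, 478.7, 232.2] med [0.526 0.197 0.079] lo [ 0.363  0.099 -0.002] hi [0.614 0.331 0.32 ]
scene map_panel 0.71 [163.7, 195.8, 262.7, 268.7] med [ 0.504 -0.336  0.105] lo [ 0.438 -0.415  0.023] hi [ 0.56  -0.263  0.162]
scene map_panel 0.7 [155.0, 151.9, 212.5, 208.9] med [ 0.206 -0.333  0.064] lo [ 0.181 -0.403  0.004] hi [ 0.23  -0.263  0.114]
scene map_panel 0.46 [389.9, 144.4, 445.3, 173.8] med [0.527 0.175 0.148] lo [0.487 0.094 0.116] hi [0.537 0.229 0.17 ]
scene top_rail 0.69 [390.8, 145.0, 446.7, 172.8] med [0.527 0.175 0.147] lo [0.482 0.094 0.11 ] hi [0.537 0.233 0.17 ]
scene top_rail 0.36 [165.4, 194.7, 262.0, 268.7] med [ 0.504 -0.337  0.105] lo [ 0.439 -0.415  0.025] hi [ 0.56  -0.264  0.162]
scene stand 0.92 [185.5, 218.7, 271.7, 284.7] med [ 0.524 -0.351  0.031] lo [ 0.439 -0.413  0.001] hi [ 0.569 -0.202  0.043]
scene release 0.66 [398.3, 147.7, 428.2, 158.8] med [0.492 0.167 0.15 ] lo [0.484 0.133 0.137] hi [0.498 0.206 0.161]
scene tray 0.68 [389.3, 160.1, 448.0, 201.0] med [0.529 0.165 0.08 ] lo [0.425 0.158 0.052] hi [0.613 0.192 0.09 ]

[... 4159 characters left out ...]
4, 296.0, 204.5] med [ 0.505 -0.315  0.108] lo [ 0.43  -0.408  0.024] hi [ 0.559 -0.256  0.165]
side ogre 0.69 [357.4, 221.9, 375.4, 247.5] med [ 0.387 -0.007  0.04 ] lo [ 0.36  -0.037  0.002] hi [0.4   0.006 0.084]
side knight 0.89 [225.2, 284.6, 247.2, 313.0] med [0.749 0.033 0.031] lo [0.73  0.006 0.002] hi [0.765 0.045 0.075]
side knight 0.64 [314.8, 225.8, 404.2, 329.3] med [0.524 0.209 0.125] lo [0.399 0.031 0.001] hi [0.604 0.266 0.341]
side big_die 0.83 [214.9, 243.3, 248.5, 276.6] med [ 0.729 -0.072  0.057] lo [ 0.692 -0.112  0.009] hi [ 0.761 -0.052  0.075]
side mug 0.67 [209.6, 142.0, 245.4, 184.9] med [ 0.62  -0.432  0.063] lo [ 0.581 -0.499  0.001] hi [ 0.657 -0.416  0.096]
1.65
```

Run:
```python
from h import *
for n,(u0,v0,w,h) in {'scene':(350,60,160,180),'side':(300,200,150,180)}.items():
    im=np.load(n+'0.npz')['im'][v0:v0+h,u0:u0+w]; save(n+'_crop0',cv2.resize(im,None,fx=3.3,fy=3.3,interpolation=cv2.INTER_CUBIC))
im=np.load('scene0.npz')['im'][130:290,140:290]; save('panelcrop',cv2.resize(im,None,fx=3.5,fy=3.5,interpolation=cv2.INTER_CUBIC))
```

```text
(no output)
```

View pics/scene_crop0.png

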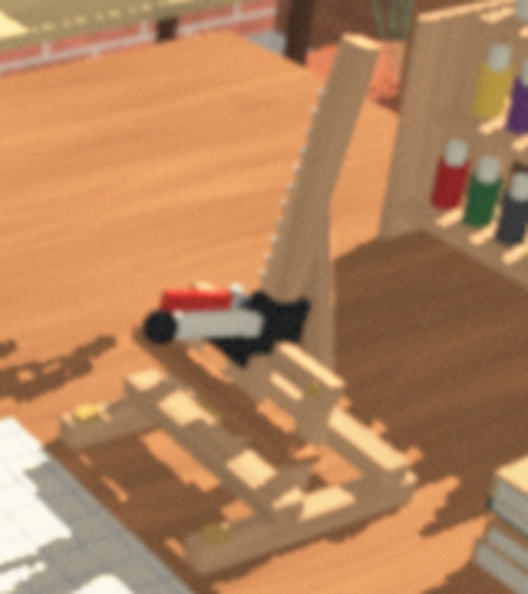

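View pics/side_crop0.png

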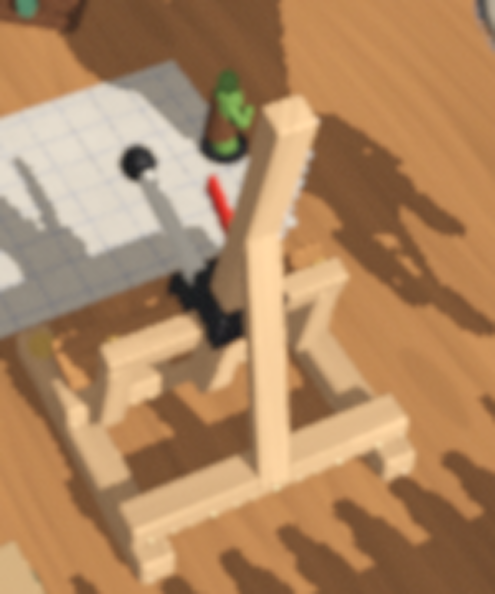

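View pics/panelcrop.png

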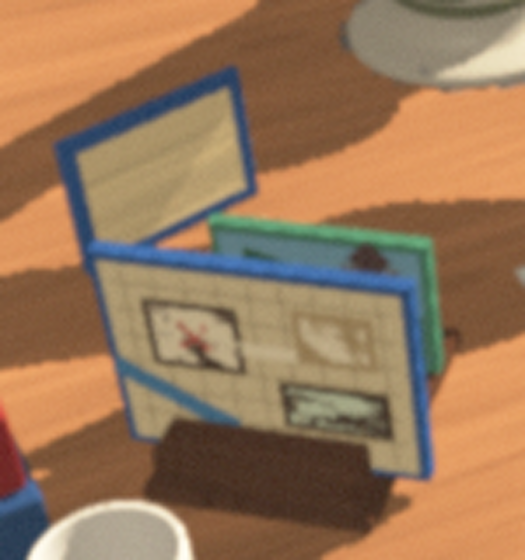

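The crop confirms that the panel in the stand's front slot is the one meant: its visible height is about 150 mm and its length about 195–200 mm. Its painted face points towards the scene camera. The lone look-alike is only about 115 mm high. Next I fit the poses.

```bash
cat > m2.py <<'E'
from h import *
from scipy.optimize import least_squares
# collect clouds over views near the easel
pts=[];cols=[];src=[]
for i,n in enumerate(['scene','side']):
    z=np.load(n+'0.npz'); P=z['P'];d=z['d'];im=z['im']
    m=(d>0)&(P[...,0]>.36)&(P[...,0]<.68)&(P[...,1]>.04)&(P[...,1]<.36)&(P[...,2]>.02)&(P[...,2]<.36)
    pts.append(P[m]);cols.append(im[m]);src.append(np.full(m.sum(),i))
pts=np.concatenate(pts);cols=np.concatenate(cols).astype(int);src=np.concatenate(src)
np.savez('easelcloud.npz',pts=pts,cols=cols,src=src)
def frame(yaw):
    ex=np.array([np.cos(yaw),np.sin(yaw),0]);ey=np.array([-np.sin(yaw),np.cos(yaw),0]);ez=np.array([0,0,1.])
    E=np.stack([ex,ey,ez],1); a=.21
    M=E@np.array([[np.cos(a),0,np.sin(a)],[0,1,0],[-np.sin(a),0,np.cos(a)]])
    return M
def sdbox(p,lo,hi):
    c=(np.array(lo)+hi)/2;h=(np.array(hi)-lo)/2
    q=np.abs(p-c)-h
    return np.linalg.norm(np.maximum(q,0),axis=1)+np.minimum(q.max(1),0)
def sd(p,par):
    x,y,yaw,z0,zt,zr=par
    L=(p-np.array([x,y,z0]))@frame(yaw)
    D=[sdbox(L,[0,-.012,.1],[.02,.012,.35]),
       sdbox(L,[-.032,-.1,zt-.012],[0,.1,zt]), sdbox(L,[-.032,-.1,zt-.012],[-.028,.1,zt+.005])]
    R=L-[0,0,zr]
    D+=[sdbox(R,[-.027,-.024,0],[0,.024,.014]),sdbox(R,[-.092,-.016,.014],[-.026,-.006,.032]),
        np.linalg.norm(R-[-.103,-.011,.023],axis=1)-.013]
    D=np.abs(np.array(D)); return D
def fit(p0,rng=[.03,.012,.007]):
    par=np.array(p0,float)
    for thr in rng:
        for _ in range(4):
            D=sd(pts,par);m=D.min(0)<thr
            f=lambda q: sd(pts[m],q).min(0)
            par=least_squares(f,par,loss='soft_l1',f_scale=.002,x_scale=[.01,.01,.05,.01,.01,.01]).x
    D=sd(pts,par);k=D.argmin(0);m=D.min(0)<.006
    print('par',par.round(4),[ (int(((k==i)&m).sum()),round(float(np.median(D[i][(k==i)&m])*1e3),2)) for i in range(6)])
    return par
if __name__=='__main__':
    for yaw in [1.45,1.57,1.7]:
        par=fit([.516,.17,yaw,.003,.085,.115])
    np.save('easel.npy',par)
    M=frame(par[2]);o=np.array([par[0],par[1],par[3]])
    print(M.round(3)); 
    for nm,l in dict(tray=[0,0,par[4]],tray_mid=[-.006,0,par[4]],rail=[0,0,par[5]],knob=[-.103,-.011,.023+par[5]],sq=[-.058,-.002,.023+par[5]],top=[0,0,.35]).items(): print(nm,(o+M@l).round(4),[proj(n,o+M@l).round(0) for n in ['scene','side']])
E
python3 m2.py
python3 - <<'E'
# panel, stand
from h import *
z0=[np.load(n+'0.npz') for n in ['scene','side']]
P=np.concatenate([z['P'][(z['d']>0)] for z in z0]);C=np.concatenate([z['im'][(z['d']>0)] for z in z0])
m=(P[:,0]>.36)&(P[:,0]<.62)&(P[:,1]>-.48)&(P[:,1]<-.18)&(P[:,2]>.13)&(P[:,2]<.2)
Q=P[m]; print(len(Q), np.percentile(Q[:,2],[50,90,99]))
r=cv2.minAreaRect(Q[:,:2].astype(np.float32)); print('panel rect',r)
m=(P[:,0]>.3)&(P[:,0]<.62)&(P[:,1]>-.48)&(P[:,1]<-.15)&(P[:,2]>.09)&(P[:,2]<.125)
Q=P[m&(np.arange(len(P))>=0)]
for nm,z in zip('scene side'.split(),z0):
    PP=z['P'];mm=(z['d']>0)&(PP[...,2]>.06)&(PP[...,2]<.155)&(PP[...,0]>.36)&(PP[...,0]<.62)&(PP[...,1]>-.48)&(PP[...,1]<-.18)
    for q in ['scene_map_panel_0'] if nm=='scene' else ['side_map_panel_0']:
        T=np.load(f'pt_{q}.npy')[:,:3]; T=T[(T[:,2]>.06)&(T[:,2]<.15)]
        for _ in range(5):
            c=np.median(T,0); u,s,vt=np.linalg.svd(T-T.mean(0),full_matrices=False); d=(T-T.mean(0))@vt[2]; T=T[np.abs(d)<2.0*d.std()+1e-4]
        print(q,'normal',vt[2].round(3),'off',(vt[2]@T.mean(0)).round(4),'std',d.std().round(4),T.mean(0).round(3))
E
```

```text
par [ 5.1230e-01  1.7640e-01  1.5557e+00 -2.0000e-04  8.1100e-02  1.2000e-01] [(2210, 0.89), (784, 1.24), (341, 0.79), (264, 1.66), (375, 1.15), (191, 1.0)]
par [ 5.1230e-01  1.7640e-01  1.5557e+00 -2.0000e-04  8.1100e-02  1.2000e-01] [(2210, 0.89), (784, 1.24), (341, 0.79), (264, 1.66), (375, 1.15), (191, 1.0)]
par [ 5.1230e-01  1.7650e-01  1.5572e+00 -1.0000e-04  9.1400e-02  1.1980e-01] [(2204, 0.88), (877, 1.36), (216, 0.92), (265, 1.71), (373, 1.17), (193, 1.01)]
[[ 0.013 -1.     0.003]
 [ 0.978  0.014  0.208]
 [-0.208  0.     0.978]]
tray [0.5126 0.1955 0.0893] [array([[423., 173.]]), array([[363., 298.]])]
tray_mid [0.5125 0.1897 0.0906] [array([[421., 173.]]), array([[362., 296.]])]
rail [0.5127 0.2015 0.1171] [array([[426., 163.]]), array([[365., 292.]])]
knob [0.5224 0.1054 0.1611] [array([[398., 159.]]), array([[341., 249.]])]
sq [0.514  0.1495 0.1517] [array([[411., 156.]]), array([[353., 265.]])]
top [0.5133 0.2494 0.3422] [array([[456.,  72.]]), array([[384., 230.]])]
1910 [0.15139671 0.16219743 0.16487855]
panel rect ((0.49617987871170044, -0.3369158208370209), (0.2034831941127777, 0.019021624699234962), 51.14017105102539)
scene_map_panel_0 normal [-0.776  0.631 -0.004] off -0.6036 std 0.0011 [ 0.501 -0.339  0.106]
side_map_panel_0 normal [ 0.776 -0.631 -0.005] off 0.5892 std 0.0008 [ 0.495 -0.326  0.106]
```

```bash
cat >> h.py <<'E'
from scipy.spatial.transform import Rotation as Ro
def plan(p0,R0,p1,R1,n=None,maxd=.036,maxr=.12,show=True):
    """rows (rounded) from pose0 to pose1, straight line; returns final simulated pose"""
    p1=np.array(p1,float); rv=Ro.from_matrix(R0.T@R1).as_rotvec()
    if n is None: n=max(1,int(np.ceil(max(np.linalg.norm(p1-p0)/maxd,np.linalg.norm(rv)/maxr))))
    p=np.array(p0,float);R=np.array(R0,float);rows=[]
    for i in range(1,n+1):
        pt=np.array(p0)+(p1-p0)*i/n; Rt=R0@Ro.from_rotvec(rv*i/n).as_matrix()
        s=np.round(R.T@(pt-p)/.04,2); w=np.round(Ro.from_matrix(R.T@Rt).as_rotvec()/.15,2)
        s[np.abs(s)<.006]=0; w[np.abs(w)<.006]=0
        rows.append([float(v) for v in s]+[float(v) for v in w])
        p=p+R@(s*.04); R=R@Ro.from_rotvec(w*.15).as_matrix()
    if show:
        print(f'-- {n} rows -> {p.round(4)}')
        out=[];k=0
        print('['+',\n'.join(str([int(v) if v==int(v) else v for v in r]).replace(' ','') for r in rows)+']')
    return p,R
def cur():
    s=env.observe(); return np.array(s['position']),np.array(s['tool_rot']),s
E
python3 - <<'E'
from h import *
p,R,s=cur(); print(p,R.round(4),s['q'],s['grip_width'])
c,Rc,t=cam('wrist'); C=-Rc.T@t
print('cam in tool', R.T@(C-p), 'axis',(R.T@Rc.T).round(2))
E
python3 - <<'E'
# tray detail
import sys; sys.path.insert(0,'.')
from h import *; from m2 import frame,pts,cols,src
par=np.load('easel.npy');L=(pts-[par[0],par[1],par[3]])@frame(par[2])
m=(np.abs(L[:,1])>.03)&(np.abs(L[:,1])<.095)&(L[:,0]>-.06)&(L[:,0]<.005)&(L[:,2]>.05)&(L[:,2]<.11)
for s in (0,1):
    H,_,_=np.histogram2d(L[m&(src==s),2],L[m&(src==s),0],bins=[np.arange(.05,.111,.004),np.arange(-.06,.006,.004)])
    print(s);print(np.arange(-.06,.004,.004).round(3)); 
    for z,h in zip(np.arange(.05,.11,.004),H): print(round(z,3),h.astype(int))
m=(L[:,0]<.003)&(L[:,0]>-.02)&(L[:,2]>.09)&(L[:,2]<.135)&(np.abs(L[:,1])<.12)&(np.abs(L[:,1])>.03)
for s in (0,1): print('crossbar',s,m[src==s].sum(),np.percentile(L[m&(src==s)],[2,50,98],axis=0).round(4).tolist())
m=(L[:,0]<.02)&(L[:,2]>.06)&(L[:,2]<.095)&(L[:,0]>-.04)
print('tray y',np.percentile(L[m,1],[1,99]))
E
```

```text
[0.20592043 0.50996144 0.23131309] [[-0.9273  0.3744 -0.    ]
 [ 0.3744  0.9273 -0.    ]
 [ 0.     -0.     -1.    ]] [ 5.56745329e+01  2.18063418e+01  7.43378109e+01  1.08676980e-03
  8.38580805e+01 -1.23361986e+01] 0.0855189721324142
cam in tool [ 0.08111932  0.00128233 -0.14223837] axis [[-0.   -0.95 -0.32]
 [ 1.   -0.    0.  ]
 [-0.   -0.32  0.95]]
0
[-0.06  -0.056 -0.052 -0.048 -0.044 -0.04  -0.036 -0.032 -0.028 -0.024
 -0.02  -0.016 -0.012 -0.008 -0.004  0.   ]
0.05 [0 0 0 0 0 0 0 0 0 0 0 0 0 0 5 2]
0.054 [0 0 0 0 0 0 0 0 0 0 0 0 0 0 0 1]
0.058 [0 0 0 0 0 0 0 0 0 0 0 0 0 0 0 0]
0.062 [0 0 0 0 0 0 0 0 0 0 0 0 0 0 0 0]
0.066 [0 0 0 0 0 0 0 6 0 0 0 0 0 0 0 0]
0.07 [ 0  0  0  0  0  0 20 19  0  0  0  0  0  0  0  0]
0.074 [ 0  0  0  0  0  0 38 25  0  0  1  4  1  2  2  1]
0.078 [ 0  0  0  0  0  1 23 21  0 14 28 21 31 28 19  7]
0.082 [ 0  0  0  0  0  0 28 21  3  0  0  0  1  0  6 10]
0.086 [0 0 0 0 0 0 2 0 0 0 0 0 0 0 6 3]
0.09 [0 0 0 0 0 0 0 0 0 0 0 0 0 0 7 2]
0.094 [0 0 0 0 0 0 0 0 0 0 0 0 0 0 5 4]
0.098 [0 0 0 0 0 0 0 0 0 0 0 0 0 0 8 5]
0.102 [0 0 0 0 0 0 0 0 0 0 0 0 0 0 5 3]
0.106 [ 
[... 333 characters left out ...]
0 0 0 0 0 0 0 0 0 0 0 0 0 0 0]
0.07 [0 0 0 0 0 0 0 0 0 0 0 0 0 0 1 3]
0.074 [0 0 0 0 0 0 0 0 1 1 0 1 1 1 5 0]
0.078 [ 0  0  0  0  0  0  1 24 41 30 10  8 11 10  6  0]
0.082 [ 0  0  0  0  0  0  4 30 25 37 12 10  3  7  5  1]
0.086 [ 0  0  0  0  0  0  2 38  9  1  1  0  1  0  0  1]
0.09 [0 0 0 0 0 0 0 3 0 0 0 0 0 0 0 2]
0.094 [0 0 0 0 0 0 0 0 0 0 0 0 0 0 0 1]
0.098 [0 0 0 0 0 0 0 0 0 0 0 0 0 0 0 0]
0.102 [0 0 0 0 0 0 0 0 0 0 0 0 0 0 0 0]
0.106 [0 0 0 0 0 0 0 0 0 0 0 0 0 0 0 0]
crossbar 0 197 [[-0.0041, -0.0861, 0.0917], [-0.0008, -0.0666, 0.116], [0.0023, 0.0749, 0.1278]]
crossbar 1 65 [[-0.0031, -0.0827, 0.097], [0.0017, -0.0453, 0.1279], [0.003, 0.0819, 0.1311]]
tray y [-0.10025085  0.09541245]
```

Tray top is at mast z ≈ 0.081, so the rail has to reach at least 0.266. The wrist camera sits on the tool's +x side, so for the knob I use tool x = world +y, which keeps joint 6 well inside its range. For the panel, tool x points away from the mast.

```bash
cat > par.py <<'E'
from h import *
import os
par=np.array([.5123,.1764,1.5557,0,.0811,.120])
if os.path.exists('par_over.npy'): par=np.load('par_over.npy')
def frame(yaw,a=.21):
    E=Ro.from_euler('z',yaw).as_matrix(); return E@Ro.from_euler('y',a).as_matrix()
M=frame(par[2]); O=np.array([par[0],par[1],par[3]])
def mast(l): return O+M@np.array(l,float)
def rail(l,zr=None): return mast(np.array(l,float)+[0,0,par[5] if zr is None else zr])
yt=-M[:,1]; zt=np.array([0,0,-1.]); Rk=np.stack([np.cross(yt,zt),yt,zt],1)
E
python3 - <<'E'
from par import *
p,R,s=cur(); kn=rail([-.103,-.011,.023]);print(kn)
p,R=plan(p,R,[.32,.30,.33],Rk)
p,R=plan(p,R,[.42,.10,.30],Rk)
p,R=plan(p,R,[kn[0],kn[1],.26],Rk)
E
```

```text
[0.52222804 0.10531461 0.16132979]
-- 11 rows -> [0.32   0.2999 0.3301]
[[-0.42,-0.35,-0.22,0,0,0.73],
[-0.45,-0.29,-0.23,0,0,0.73],
[-0.49,-0.25,-0.22,0,0,0.73],
[-0.51,-0.19,-0.23,0,0,0.72],
[-0.52,-0.14,-0.22,0,0,0.73],
[-0.54,-0.07,-0.23,0,0,0.73],
[-0.54,-0.02,-0.22,0,0,0.73],
[-0.54,0.04,-0.22,0,0,0.73],
[-0.54,0.1,-0.23,0,0,0.73],
[-0.52,0.16,-0.22,0,0,0.73],
[-0.5,0.21,-0.23,0,0,0.72]]
-- 7 rows -> [0.42   0.1    0.3001]
[[-0.71,0.37,0.11,0,0,0],
[-0.71,0.36,0.11,0,0,0],
[-0.71,0.37,0.1,0,0,0],
[-0.7,0.37,0.11,0,0,0],
[-0.71,0.37,0.11,0,0,0],
[-0.71,0.36,0.11,0,0,0],
[-0.71,0.37,0.1,0,0,0]]
-- 4 rows -> [0.522  0.1053 0.2601]
[[0.04,0.64,0.25,0,0,0],
[0.04,0.64,0.25,0,0,0],
[0.05,0.64,0.25,0,0,0],
[0.04,0.63,0.25,0,0,0]]
```

Call:
jog_arm([
  [[-0.42,-0.35,-0.22,0,0,0.73],[-0.45,-0.29,-0.23,0,0,0.73],[-0.49,-0.25,-0.22,0,0,0.73],[-0.51,-0.19,-0.23,0,0,0.73],[-0.52,-0.14,-0.22,0,0,0.73],[-0.54,-0.07,-0.23,0,0,0.73],[-0.54,-0.02,-0.22,0,0,0.73],[-0.54,0.04,-0.22,0,0,0.73],[-0.54,0.1,-0.23,0,0,0.73],[-0.52,0.16,-0.22,0,0,0.73]],
])

```text
time_s: 2.65
position: [0.3099, 0.3181, 0.3214]
tool_rot: [[-0.087, 0.996, 0.0], [0.996, 0.087, 0.0], [0.0, 0.0, -1.0]]
ft_force: [0.5, 0.1, -0.0]
grip_width: 0.0855
```

Call:
jog_arm([
  [[-0.5,0.21,-0.23,0,0,0.72],[-0.71,0.37,0.11,0,0,0],[-0.71,0.36,0.11,0,0,0],[-0.71,0.37,0.1,0,0,0],[-0.7,0.37,0.11,0,0,0],[-0.71,0.37,0.11,0,0,0],[-0.71,0.36,0.11,0,0,0],[-0.71,0.37,0.1,0,0,0],[0,0,0,0,0,0]],
])

```text
time_s: 3.55
position: [0.4206, 0.0973, 0.2995]
tool_rot: [[0.02, 1.0, -0.001], [1.0, -0.02, -0.001], [-0.001, -0.001, -1.0]]
ft_force: [0.2, 1.2, -0.3]
grip_width: 0.0854
```

Call:
jog_arm([
  [[0.05,0.64,0.25,0,0,0],[0.05,0.64,0.25,0,0,0],[0.05,0.64,0.25,0,0,0],[0.05,0.63,0.25,0,0,0],[0,0,0,0,0,0]],
])

```text
time_s: 4.05
position: [0.5228, 0.1067, 0.2582]
tool_rot: [[0.016, 1.0, -0.003], [1.0, -0.016, 0.0], [0.0, -0.003, -1.0]]
ft_force: [0.4, 0.3, -0.5]
grip_width: 0.0855
```

Run:
```python
from par import *
ci=cam('wrist'); im,d=vision.get_image('wrist'); P=cloud('wrist',d,ci)
np.savez('wrist1.npz',im=im,d=d,P=P); 
kn=rail([-.103,-.011,.023]); q=proj('wrist',kn,ci)[0]; print(q)
im2=im.copy(); cv2.circle(im2,tuple(int(v) for v in q),4,(255,0,255),1)
for l in [[0,0,.0811],[-.032,.1,.0811],[-.032,-.1,.0811]]:
    w=proj('wrist',mast(l),ci)[0]; cv2.circle(im2,tuple(int(v) for v in w),4,(0,255,255),1)
save('wrist1',im2)
p,R,s=cur(); print(p,s['q'])
```

```text
[316.97403778 199.3797355 ]
[0.52172892 0.10668094 0.25920161] [-1.19488107e+00  1.90119654e+01  7.39850620e+01  8.33369666e-03
  8.71170736e+01 -3.05035327e-01]
```

View pics/wrist1.png

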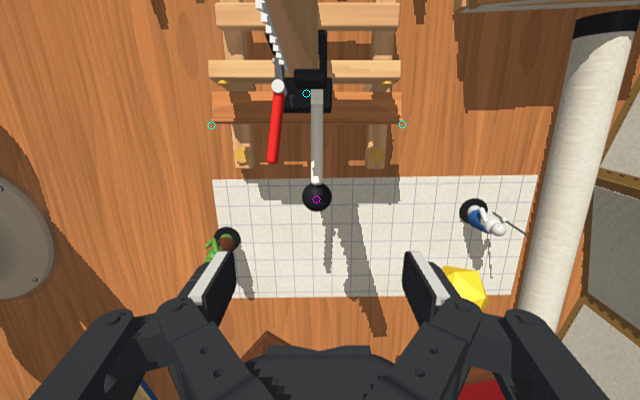

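The wrist view shows the knob at (316,197), with the red lever at (274,120). The projected fit lies within 2 px of the knob and the tray corners, so I descend.

Call:
jog_arm([
  [[0,0,0.6,0,0,0],[0,0,0.6,0,0,0],[0,0,0.6,0,0,0],[0,0,0.6,0,0,0],[0,0,0.55,0,0,0],[0,0,0,0,0,0]],
])

```text
time_s: 4.7
position: [0.5196, 0.1065, 0.1407]
tool_rot: [[0.016, 1.0, -0.004], [1.0, -0.016, 0.0], [0.0, -0.004, -1.0]]
ft_force: [0.9, 0.8, 0.4]
grip_width: 0.0857
```

Call:
jog_arm([
  [[0,0,0,0,0,0],[0,0,0,0,0,0],[0,0,0,0,0,0],[0,0,0,0,0,0],[0,0,0,0,0,0],[0,0,0,0,0,0],[0,0,0,0,0,0],[0,0,0,0,0,0]],
], grip=-1, squeeze=60)

```text
time_s: 5.5
position: [0.5209, 0.1061, 0.1428]
tool_rot: [[0.016, 1.0, -0.001], [1.0, -0.016, -0.0], [-0.0, -0.001, -1.0]]
ft_force: [-4.9, -0.6, 5.7]
grip_width: 0.0227
```

Run:
```python
from par import *
p,R,s=cur(); print(p,s['ft_force'],s['grip_width'])
im,d=vision.get_image('wrist'); save('wrist2',im)
plan(p,R,p+M@[0,0,.03],R,n=5)
plan(p+M@[0,0,.03],R,p+M@[0,0,.172],R,n=10)
```

```text
[0.52091994 0.10608006 0.14280504] [-4.87153232 -0.62500917  5.68497372] 0.022726435642188965
-- 5 rows -> [0.5211 0.1125 0.172 ]
[[0.03,0,-0.15,0,0,0],
[0.03,0,-0.14,0,0,0],
[0.03,0,-0.15,0,0,0],
[0.03,0,-0.15,0,0,0],
[0.04,0,-0.14,0,0,0]]
-- 10 rows -> [0.5216 0.142  0.3109]
[[0.07,0,-0.35,0,0,0],
[0.08,0,-0.34,0,0,0],
[0.07,0,-0.35,0,0,0],
[0.08,0,-0.35,0,0,0],
[0.07,0,-0.35,0,0,0],
[0.07,0,-0.34,0,0,0],
[0.08,0,-0.35,0,0,0],
[0.07,0,-0.35,0,0,0],
[0.08,0,-0.35,0,0,0],
[0.07,0,-0.34,0,0,0]]
```

View pics/wrist2.png

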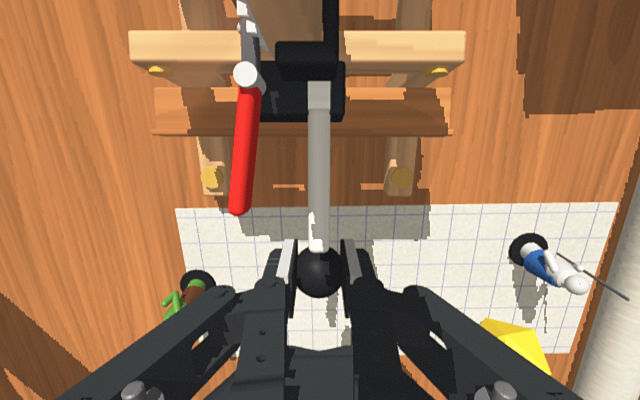

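The knob is gripped at 22.7 mm, short of its 26 mm diameter, and the tool is being pushed up. The pads are above the ball's equator, so I reopen slightly and go lower.

Call:
jog_arm([
  [[0,0,0,0,0,0],[0,0,0,0,0,0],[0,0,0.1,0,0,0],[0,0,0.1,0,0,0]],
], grip=0)

```text
time_s: 5.95
position: [0.5216, 0.1061, 0.1338]
tool_rot: [[0.016, 1.0, 0.0], [1.0, -0.016, 0.0], [0.0, 0.0, -1.0]]
ft_force: [0.8, -0.1, 0.2]
grip_width: 0.0422
```

Call:
jog_arm([
  [[0,0,0,0,0,0],[0,0,0,0,0,0],[0,0,0,0,0,0],[0,0,0,0,0,0],[0,0,0,0,0,0]],
], grip=-1, squeeze=60)

```text
time_s: 6.45
position: [0.5209, 0.1061, 0.1338]
tool_rot: [[0.016, 1.0, -0.002], [1.0, -0.016, -0.0], [-0.0, -0.002, -1.0]]
ft_force: [-5.4, -0.7, -0.6]
grip_width: 0.0231
```

Call:
jog_arm([
  [[0.03,0,-0.15,0,0,0],[0.03,0,-0.15,0,0,0],[0.03,0,-0.15,0,0,0],[0.03,0,-0.15,0,0,0],[0.03,0,-0.15,0,0,0]],
])

```text
time_s: 6.95
position: [0.521, 0.1126, 0.1645]
tool_rot: [[0.016, 1.0, -0.002], [1.0, -0.016, 0.001], [0.001, -0.002, -1.0]]
ft_force: [-4.9, 0.8, -12.5]
grip_width: 0.0233
```

Call:
jog_arm([
  [[0.07,0,-0.34,0,0,0],[0.08,0,-0.34,0,0,0],[0.07,0,-0.34,0,0,0],[0.07,0,-0.34,0,0,0],[0.07,0,-0.34,0,0,0],[0.08,0,-0.34,0,0,0],[0.07,0,-0.34,0,0,0],[0.07,0,-0.34,0,0,0]],
])

```text
time_s: 7.75
position: [0.5212, 0.1349, 0.2701]
tool_rot: [[0.016, 1.0, -0.007], [1.0, -0.016, -0.001], [-0.001, -0.007, -1.0]]
ft_force: [1.4, 2.2, -5.9]
grip_width: 0.0223
```

Call:
jog_arm([
  [[0.07,0,-0.34,0,0,0],[0.07,0,-0.34,0,0,0],[0.02,0,-0.1,0,0,0],[0,0,0,0,0,0]],
])

```text
time_s: 8.15
position: [0.5215, 0.1423, 0.3049]
tool_rot: [[0.016, 1.0, -0.001], [1.0, -0.016, 0.001], [0.001, -0.001, -1.0]]
ft_force: [-4.7, 1.7, -7.3]
grip_width: 0.0224
```

Run:
```python
from h import *
im,d=vision.get_image('side'); save('side3',im[120:320,240:560]); 
im,d=vision.get_image('scene'); save('scene3',cv2.resize(im[50:250,330:530],None,fx=2.5,fy=2.5))
```

```text
(no output)
```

View pics/scene3.png

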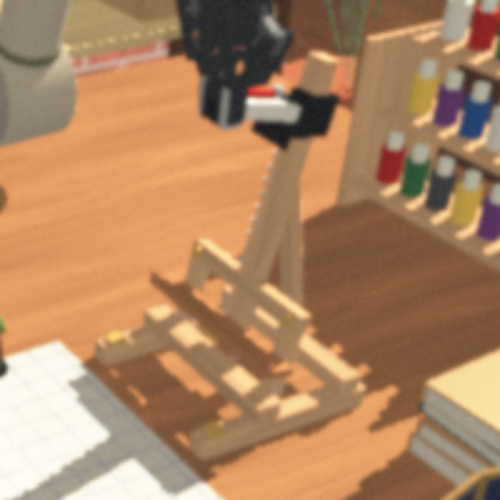

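Call:
jog_arm([
  [[-0.01,0,0.07,0,0,0],[-0.01,0,0.07,0,0,0],[0,0,0,0,0,0]],
])

```text
time_s: 8.55
position: [0.5215, 0.1411, 0.2994]
tool_rot: [[0.016, 1.0, -0.0], [1.0, -0.016, 0.0], [0.0, -0.0, -1.0]]
ft_force: [-6.3, 0.5, -4.8]
grip_width: 0.0224
```

Call:
jog_arm([
  [[-0.01,0,0.07,0,0,0],[-0.01,0,0.07,0,0,0],[0,0,0,0,0,0]],
])

```text
time_s: 8.85
position: [0.5217, 0.1408, 0.2979]
tool_rot: [[0.016, 1.0, 0.006], [1.0, -0.016, 0.001], [0.001, 0.006, -1.0]]
ft_force: [-12.3, 2.0, 18.2]
grip_width: 0.0225
```

Call:
jog_arm([
  [[0,0,0,0,0,0],[0,0,0,0,0,0],[0,0,0,0,0,0],[0,0,-0.3,0,0,0],[0,0,-0.6,0,0,0],[0,0,-0.6,0,0,0],[-0.3,0,-0.3,0,0,0],[0,0,0,0,0,0]],
], grip=0.3)

```text
time_s: 9.65
position: [0.5226, 0.1269, 0.3662]
tool_rot: [[0.017, 1.0, 0.004], [1.0, -0.017, -0.0], [-0.0, 0.004, -1.0]]
ft_force: [-0.3, 0.0, -0.4]
grip_width: 0.0561
```

```bash
cat > m3.py <<'E'
# rail height now: fit only the rail z
from par import *
from scipy.optimize import minimize_scalar
import m2
def railz(tag,lo,hi):
    z=[]
    A=[]
    for n in ['scene','side']:
        im,d=vision.get_image(n); save(n+tag,im); P=cloud(n,d); A.append(P[d>0]); np.savez(n+tag+'.npz',P=P,im=im,d=d)
    A=np.concatenate(A); L=(A-O)@M
    L=L[(L[:,0]>-.13)&(L[:,0]<-.001)&(np.abs(L[:,1])<.05)&(L[:,2]>lo-.02)&(L[:,2]<hi+.06)]
    def D(zr):
        R=L-[0,0,zr]
        D=np.abs(np.array([m2.sdbox(R,[-.027,-.024,0],[0,.024,.014]),m2.sdbox(R,[-.092,-.016,.014],[-.026,-.006,.032]),np.linalg.norm(R-[-.103,-.011,.023],axis=1)-.013])).min(0)
        return np.minimum(D,.006).mean()
    g=np.arange(lo,hi,.0005); v=[D(x) for x in g]; i=int(np.argmin(v)); print('rail z',g[i].round(4),'cost',v[i],'n',len(L)); return g[i]
E
python3 - <<'E'
from m3 import *
p,R,s=cur(); print(p,s['q'])
zr=railz('4',.25,.32)
c=np.array([.4953,-.3361]);t=np.array([.631,.776]);g=c+.075*t
xt=np.r_[t,0]/np.linalg.norm(t); zt=np.array([0,0,-1.]);Rp=np.stack([xt,np.cross(zt,xt),zt],1)
np.save('Rp.npy',Rp)
p,R=plan(p,R,[.50,-.05,.36],Rp)
p,R=plan(p,R,[g[0],g[1],.27],Rp)
E
```

```text
[0.52256241 0.12687592 0.36623895] [ 1.03751344e+00  1.71942008e+01  5.94936813e+01 -2.44304079e-02
  1.03109450e+02  2.01945804e+00]
rail z 0.274 cost 0.0033989045695197034 n 1710
-- 6 rows -> [ 0.4999 -0.0501  0.3598]
[[-0.74,-0.08,0.03,0,0,0.74],
[-0.74,0,0.02,0.01,0,0.74],
[-0.74,0.08,0.03,0,0,0.74],
[-0.72,0.17,0.02,0,0,0.74],
[-0.71,0.24,0.03,0.01,-0.01,0.74],
[-0.67,0.32,0.03,0,0,0.74]]
-- 7 rows -> [ 0.5426 -0.2778  0.27  ]
[[-0.53,0.63,0.32,0,0,0],
[-0.54,0.63,0.32,0,0,0],
[-0.53,0.64,0.32,0,0,0],
[-0.54,0.63,0.33,0,0,0],
[-0.53,0.63,0.32,0,0,0],
[-0.54,0.63,0.32,0,0,0],
[-0.53,0.63,0.32,0,0,0]]
```

Call:
jog_arm([
  [[-0.74,-0.08,0.03,0,0,0.74],[-0.74,0,0.02,0.01,0,0.74],[-0.74,0.08,0.03,0,0,0.74],[-0.72,0.17,0.02,0,0,0.74],[-0.71,0.24,0.03,0,0,0.74],[-0.67,0.32,0.03,0,0,0.74]],
])

```text
time_s: 10.35
position: [0.4989, -0.0499, 0.3571]
tool_rot: [[0.634, 0.773, -0.004], [0.773, -0.634, 0.001], [-0.001, -0.003, -1.0]]
ft_force: [0.6, 0.9, 0.0]
grip_width: 0.0552
```

Call:
jog_arm([
  [[-0.53,0.63,0.32,0,0,0],[-0.54,0.63,0.32,0,0,0],[-0.53,0.64,0.32,0,0,0],[-0.54,0.63,0.32,0,0,0],[-0.53,0.63,0.32,0,0,0],[-0.54,0.63,0.32,0,0,0],[-0.53,0.63,0.32,0,0,0],[0,0,0,0,0,0]],
])

```text
time_s: 11.15
position: [0.5415, -0.2793, 0.2643]
tool_rot: [[0.633, 0.774, -0.007], [0.774, -0.633, 0.004], [-0.001, -0.008, -1.0]]
ft_force: [-0.3, -0.3, -0.4]
grip_width: 0.0554
```

Run:
```python
from m3 import *
p,R,s=cur(); print(p,s['q'])
ci=cam('wrist'); im,d=vision.get_image('wrist'); P=cloud('wrist',d,ci); np.savez('wrist5.npz',im=im,d=d,P=P)
save('wrist5',im)
zr=railz('5',.25,.32)
z=np.load('scene5.npz'); save('scene5c',cv2.resize(z['im'][60:220,360:500],None,fx=3.5,fy=3.5,interpolation=cv2.INTER_CUBIC))
m=(d>0)&(P[...,2]>.15)&(P[...,2]<.175)&(P[...,0]>.4)&(P[...,0]<.6)&(P[...,1]<-.2)
Q=P[m]; print(m.sum(),np.median(Q[:,2])); r=cv2.minAreaRect(Q[:,:2].astype(np.float32)); print(r, cv2.boxPoints(r))
```

```text
[ 0.54149445 -0.27929535  0.26431441] [-3.83717712e+01  2.70969667e+01  6.02157711e+01 -7.31871092e-02
  9.31287267e+01  9.03076047e-01]
rail z 0.2735 cost 0.002996096302626103 n 1471
2414 0.16129172078615087
((0.4947931170463562, -0.33401253819465637), (0.19969229400157928, 0.012365400791168213), 51.00555419921875) [[ 0.4271602  -0.40772325]
 [ 0.43677068 -0.4155041 ]
 [ 0.56242603 -0.26030183]
 [ 0.55281556 -0.25252098]]
```

View pics/wrist5.png

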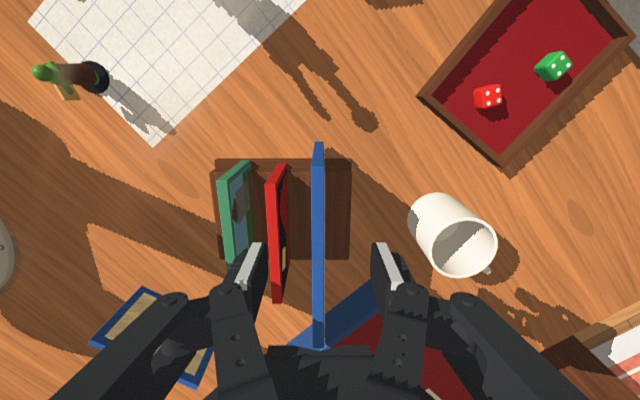

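View pics/scene5c.png

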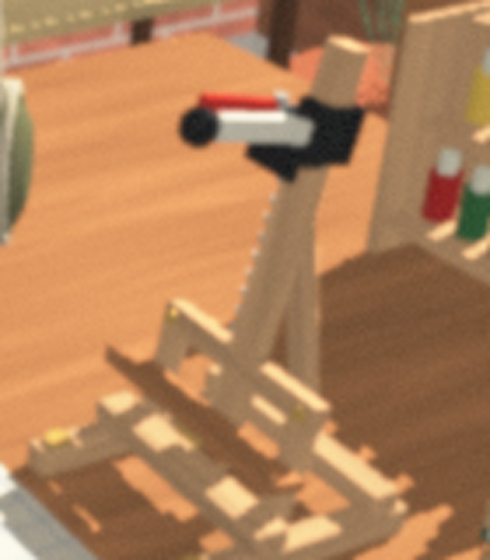

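The wrist view gives the panel's top edge as 199.7 × 12.4 mm centred at (0.4948,-0.334), which matches the stated size. The rail height still needs a direct check.

Run:
```python
from par import *
import m2
for n in ['scene','side']:
    z=np.load(n+'5.npz');P=z['P'];im=z['im'].astype(int);d=z['d']
    L=(P-O)@M
    m=(d>0)&(L[...,0]>-.14)&(L[...,0]<-.001)&(np.abs(L[...,1])<.06)&(L[...,2]>.22)&(L[...,2]<.36)
    dark=m&(im.max(-1)<60); kn=dark&(L[...,0]<-.085)
    print(n,m.sum(),'knob pts',kn.sum(),np.median(L[kn],0).round(4) if kn.any() else '',np.percentile(L[kn],[5,95],axis=0).round(4).tolist())
    red=m&(im[...,0]>im[...,1]+60); print('red',red.sum(),np.percentile(L[red],[5,50,95],axis=0).round(4).tolist())
    jw=dark&(L[...,0]>-.035); print('jaw',jw.sum(),np.percentile(L[jw],[2,50,98],axis=0).round(4).tolist())
    for zr in (.2735,.2745,.288): print(zr,proj(n,rail([-.103,-.011,.023],zr)),proj(n,mast([0,0,.35])))
    u=np.argwhere(kn); print('knob px',u[:,1].mean(),u[:,0].mean())
```

```text
scene 794 knob pts 67 [-0.1094 -0.0194  0.2986] [[-0.115, -0.0253, 0.2913], [-0.1018, -0.0121, 0.3051]]
red 95 [[-0.0727, 0.0168, 0.2959], [-0.0487, 0.0209, 0.3007], [-0.0204, 0.0262, 0.3042]]
jaw 194 [[-0.0294, -0.0262, 0.2674], [-0.0148, -0.0179, 0.2829], [-0.0023, 0.0121, 0.3114]]
0.2735 [[416.2535304   95.60323607]] [[455.70102636  71.53062866]]
0.2745 [[416.38052684  95.16409399]] [[455.70102636  71.53062866]]
0.288 [[418.10686577  89.19457163]] [[455.70102636  71.53062866]]
knob px 416.32835820895525 95.98507462686567
side 684 knob pts 49 [-0.0985 -0.0168  0.3058] [[-0.1041, -0.0212, 0.2992], [-0.0923, -0.0072, 0.3112]]
red 141 [[-0.0717, 0.0192, 0.2926], [-0.0494, 0.023, 0.3043], [-0.028, 0.0288, 0.3072]]
jaw 86 [[-0.0235, -0.0239, 0.2804], [-0.0072, -0.0189, 0.2894], [-0.0013, -0.0081, 0.3152]]
0.2735 [[348.86672729 206.06239635]] [[384.02879967 229.61391443]]
0.2745 [[348.92740758 205.74740564]] [[384.02879967 229.61391443]]
0.288 [[349.7562429  201.44493052]] [[384.02879967 229.61391443]]
knob px 348.0408163265306 205.46938775510205
```

The knob projections put the rail at mast z = 0.274, which is exactly 11 clicks and 193 mm above the tray (185 mm needed). Now the panel.

Call:
jog_arm([
  [[0.08,-0.05,0.7,0,0,0],[0,0,0.7,0,0,0],[0,0,0.7,0,0,0],[0,0,0.6,0,0,0],[0,0,0.5,0,0,0],[0,0,0.2,0,0,0],[0,0,0,0,0,0],[0,0,0,0,0,0]],
])

```text
time_s: 12.1
position: [0.543, -0.2725, 0.1341]
tool_rot: [[0.63, 0.777, 0.0], [0.777, -0.63, -0.001], [-0.001, 0.001, -1.0]]
ft_force: [0.1, 0.2, 0.1]
grip_width: 0.0555
```

Run:
```python
from par import *
p,R,s=cur(); print(p,s['ft_force']); print('err in tool', R.T@(np.array([.542,-.2757,.125])-p)/.04, R.round(4))
```

```text
[ 0.54301946 -0.27247897  0.13407492] [0.1123477  0.23997137 0.1222121 ]
err in tool [-0.07845119  0.03078472  0.22694271] [[ 6.299e-01  7.767e-01  1.000e-04]
 [ 7.767e-01 -6.299e-01 -9.000e-04]
 [-6.000e-04  6.000e-04 -1.000e+00]]
```

Call:
jog_arm([
  [[-0.08,0.03,0.22,0,0,0],[0,0,0,0,0,0]],
])

```text
time_s: 12.3
position: [0.5411, -0.2761, 0.1235]
tool_rot: [[0.631, 0.776, -0.002], [0.776, -0.631, 0.001], [-0.001, -0.002, -1.0]]
ft_force: [-0.2, -0.2, 0.0]
grip_width: 0.0554
```

Call:
jog_arm([
  [[0,0,0,0,0,0],[0,0,0,0,0,0],[0,0,0,0,0,0],[0,0,0,0,0,0],[0,0,0,0,0,0],[0,0,0,0,0,0],[0,0,0,0,0,0]],
], grip=-1, squeeze=90)

```text
time_s: 13.0
position: [0.5417, -0.276, 0.1244]
tool_rot: [[0.63, 0.776, -0.001], [0.776, -0.63, -0.0], [-0.001, -0.0, -1.0]]
ft_force: [1.4, -0.1, 4.0]
grip_width: 0.0113
```

Run:
```python
from par import *
p,R,s=cur(); print(p,s['ft_force'],s['wrist_torque'],s['grip_width'],R.round(4)); 
im,d=vision.get_image('wrist'); save('wrist6',im)
```

```text
[ 0.54167653 -0.27596856  0.1244133 ] [ 1.42382551 -0.14095027  3.99069846] [ 0.08262034 -0.10675687 -0.02157393] 0.011256290451620701 [[ 6.303e-01  7.763e-01 -6.000e-04]
 [ 7.763e-01 -6.303e-01 -2.000e-04]
 [-6.000e-04 -3.000e-04 -1.000e+00]]
```

View pics/wrist6.png

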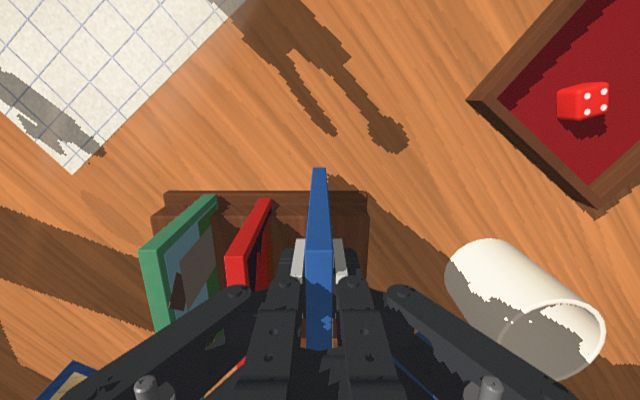

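The panel is gripped centrally between the pads at (320,270). I lift it straight up.

Call:
jog_arm([
  [[0,0,-0.1,0,0,0],[0,0,-0.2,0,0,0],[0,0,-0.3,0,0,0],[0,0,-0.4,0,0,0],[0,0,-0.5,0,0,0],[0,0,-0.6,0,0,0],[0,0,-0.5,0,0,0],[0,0,-0.2,0,0,0],[0,0,0,0,0,0]],
])

```text
time_s: 13.95
position: [0.5417, -0.276, 0.2371]
tool_rot: [[0.63, 0.776, 0.0], [0.776, -0.63, -0.001], [-0.001, 0.001, -1.0]]
ft_force: [0.1, -0.2, -3.6]
grip_width: 0.0112
```

```bash
cat > pl.py <<'E'
from par import *
Rt=np.stack([-M[:,1],-M[:,0],-M[:,2]],1)
OFF=np.array([-.0746,0,.1124])
def tgt(x,y,z,off=OFF): return mast([x,y,z])-Rt@off
E
python3 - <<'E'
from pl import *
p,R,s=cur(); print(p,s['ft_force'],s['wrist_torque'],s['grip_width'])
A=[]
for n in ['scene','side']:
    im,d=vision.get_image(n); P=cloud(n,d); L=(P-p)@R
    save(n+'7',im[100:330,120:330] if n=='scene' else im[80:250,220:420])
    m=(d>0)&(np.abs(L[...,1])<.011)&(L[...,0]>-.2)&(L[...,0]<.05)&(L[...,2]>-.0)&(L[...,2]<.14); A.append(L[m])
A=np.concatenate(A); B=A[(A[:,0]<-.03)]
r=cv2.minAreaRect(A[:,[0,2]].astype(np.float32)); print(r)
print(np.percentile(A,[.5,99.5],axis=0))
T=tgt(-.16,0,.105); print(T,np.abs(np.linalg.det(Rt)))
p1,R1=plan(p,R,[.58,-.15,.25],R@Ro.from_rotvec(Ro.from_matrix(R.T@Rt).as_rotvec()*.4).as_matrix())
plan(p1,R1,T,Rt)
E
```

```text
[ 0.54174058 -0.27602246  0.23713277] [ 0.07143382 -0.20936709 -3.55331276] [ 0.19179762 -0.2096509  -0.00219331] 0.011210532151718088
((-0.07737822830677032, 0.056783922016620636), (0.11497029662132263, 0.20720908045768738), 89.37712097167969)
[[-0.17629754 -0.00668027  0.00057101]
 [ 0.02412249  0.01090509  0.11229074]]
[0.58521337 0.06412076 0.2459775 ] 1.0
-- 4 rows -> [ 0.5802 -0.15    0.25  ]
[[0.76,-0.31,-0.08,-0.13,-0.06,0.6],
[0.73,-0.38,-0.1,-0.13,-0.07,0.6],
[0.7,-0.44,-0.11,-0.13,-0.06,0.6],
[0.65,-0.49,-0.12,-0.13,-0.06,0.6]]
-- 6 rows -> [0.5852 0.064  0.2458]
[[0.47,-0.76,-0.06,-0.13,-0.06,0.6],
[0.39,-0.79,-0.07,-0.13,-0.07,0.6],
[0.33,-0.83,-0.1,-0.13,-0.06,0.6],
[0.24,-0.85,-0.12,-0.13,-0.06,0.6],
[0.17,-0.87,-0.13,-0.13,-0.07,0.6],
[0.09,-0.87,-0.15,-0.13,-0.06,0.6]]
```

View pics/scene7.png

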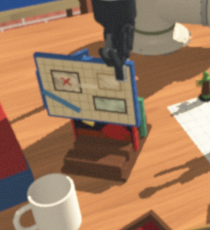

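Call:
jog_arm([
  [[0.76,-0.31,-0.08,-0.13,-0.06,0.6],[0.73,-0.38,-0.1,-0.13,-0.07,0.6],[0.7,-0.44,-0.11,-0.13,-0.06,0.6],[0.65,-0.49,-0.12,-0.13,-0.06,0.6],[0.47,-0.76,-0.06,-0.13,-0.06,0.6],[0.39,-0.79,-0.07,-0.13,-0.07,0.6],[0.33,-0.83,-0.1,-0.13,-0.06,0.6],[0.24,-0.85,-0.12,-0.13,-0.06,0.6],[0.17,-0.87,-0.13,-0.13,-0.07,0.6],[0.09,-0.87,-0.15,-0.13,-0.06,0.6]],
])

```text
time_s: 15.05
position: [0.5846, 0.0656, 0.2438]
tool_rot: [[1.0, -0.017, -0.006], [-0.018, -0.978, -0.208], [-0.003, 0.209, -0.978]]
ft_force: [0.3, -0.2, -2.4]
grip_width: 0.0107
```

Call:
jog_arm([
  [[0,0,0,0,0,0],[0,0,0,0,0,0],[0,0,0,0,0,0]],
])

```text
time_s: 15.35
position: [0.585, 0.0634, 0.2444]
tool_rot: [[1.0, -0.014, -0.006], [-0.015, -0.978, -0.208], [-0.003, 0.208, -0.978]]
ft_force: [0.2, 0.3, -2.9]
grip_width: 0.0109
```

```bash
cat > pl2.py <<'E'
from pl import *
OFF=np.array([-.0757,0,.1123])
p,R,s=cur(); print(p,s['ft_force'],s['wrist_torque'],s['grip_width'],s['q'])
def rep(): print('panel underside in mast',(M.T@(p+R@OFF-O)).round(4),'rot err',Ro.from_matrix(R.T@Rt).as_rotvec().round(4))
rep()
E
python3 - <<'E'
from pl2 import *
for n in ['scene','side']:
    im,d=vision.get_image(n); save(n+'8',cv2.resize(im[40:240,340:540] if n=='scene' else im[160:360,250:450],None,fx=2.5,fy=2.5)); np.savez(n+'8.npz',P=cloud(n,d),im=im,d=d)
    L=(cloud(n,d)-O)@M
    m=(d>0)&(L[...,0]<-.1)&(L[...,0]>-.2)&(L[...,2]>.11)&(L[...,2]<.26)&(np.abs(L[...,1])<.12); print(n,m.sum(),np.percentile(L[m],[1,50,99],axis=0).round(4).tolist())
T=tgt(-.05,0,.096,OFF); plan(p,R,T,Rt)
E
```

```text
[0.58503065 0.06336906 0.24440311] [ 0.24786391  0.28012565 -2.89206616] [ 0.21254759 -0.27530448 -0.00670875] 0.010861890325217935 [-6.34994455e-02  2.64450138e+01  6.54782300e+01 -1.19921652e+01
  8.84251064e+01  9.11340944e+01]
panel underside in mast [-0.1604  0.0015  0.1036] rot err [-0.0007  0.0024  0.0009]
scene 3671 [[-0.1811, -0.0999, 0.1119], [-0.1686, -0.0162, 0.1869], [-0.1549, 0.0978, 0.2554]]
side 2985 [[-0.1676, -0.0982, 0.1118], [-0.1564, -0.0062, 0.1918], [-0.1477, 0.0988, 0.2559]]
-- 4 rows -> [0.5877 0.1698 0.214 ]
[[0.01,-0.69,0.05,0,0,0],
[0.01,-0.69,0.04,0,0.01,0],
[0.01,-0.69,0.05,0,0,0],
[0,-0.69,0.05,0,0.01,0.01]]
```

View pics/scene8.png

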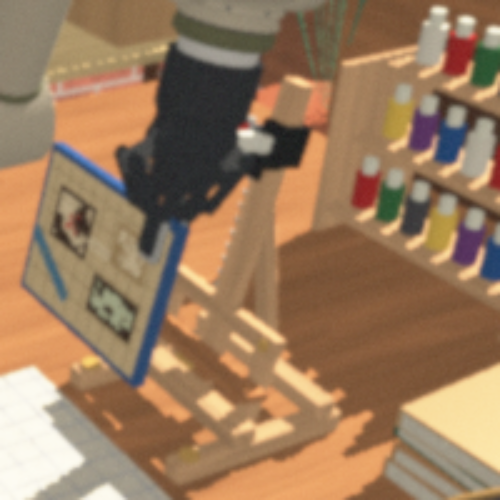

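View pics/side8.png

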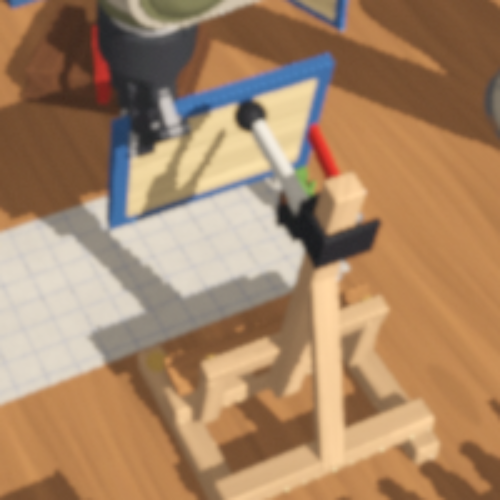

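Run:
```python
from pl2 import *
for n in ['scene','side']:
    z=np.load(n+'8.npz');L=(z['P']-O)@M;d=z['d']
    m=(d>0)&(L[...,0]<-.05)&(L[...,0]>-.32)&(L[...,2]>.265)&(L[...,2]<.55)&(L[...,1]>-.16)&(L[...,1]<.15)
    Q=L[m]+[.155,0,0]
    # drop rail parts (unshifted): 
    Q0=L[m]; rl=(Q0[:,0]>-.12)&(Q0[:,1]>-.03)&(Q0[:,2]<.32); Q=Q[~rl]
    for a in np.arange(.265,.54,.02):
        k=(Q[:,2]>a)&(Q[:,2]<a+.02)
        if k.sum()>3: print(n,a.round(3),k.sum(),'y',np.percentile(Q[k,1],[1,99]).round(3),'x',np.percentile(Q[k,0],[1,99]).round(3))
```

```text
[0.58508152 0.06301946 0.24478822] [-0.02441434 -0.35971395 -3.25562122] [ 0.15447034 -0.2489071  -0.01170182] 0.01075706121982448 [ -0.09931854  26.4180683   65.45948585 -11.98841428  88.43725163
  91.15685188]
panel underside in mast [-0.1607  0.0014  0.1039] rot err [-0.0008  0.002  -0.0003]
scene 0.265 375 y [-0.094 -0.064] x [-0.058  0.038]
scene 0.285 458 y [-0.094 -0.062] x [-0.07   0.051]
scene 0.305 466 y [-0.097 -0.067] x [-0.071  0.05 ]
scene 0.325 279 y [-0.112 -0.068] x [-0.048  0.027]
scene 0.345 404 y [-0.115 -0.059] x [-0.045  0.013]
scene 0.365 423 y [-0.116 -0.057] x [-0.045  0.014]
scene 0.385 393 y [-0.115 -0.055] x [-0.045  0.015]
scene 0.405 472 y [-0.117 -0.056] x [-0.047  0.017]
scene 0.425 879 y [-0.116  0.035] x [-0.071  0.048]
scene 0.445 1188 y [-0.123  0.056] x [-0.077  0.049]
scene 0.465 1220 y [-0.124  0.045] x [-0.078  0.049]
scene 0.485 862 y [-0.122 -0.048] x [-0.077  0.051]
scene 0.505 73 y [-0.107 -0.094] x [-0.01   0.052]
side 0.265 117 y [-0.092 -0.067] x [-0.043  0.037]
side 0.285 110 y [-0.093 -0.065] x [-0.023  0.054]
side 0.305 236 y [-0.095 -0.064] x [0.001 0.057]
side 0.325 95 y [-0.095 -0.066] x [0.008 0.034]
side 0.345 263 y [-0.113 -0.047] x [-0.013  0.031]
side 0.365 279 y [-0.113 -0.048] x [-0.016  0.031]
side 0.385 248 y [-0.113 -0.053] x [-0.018  0.031]
side 0.405 148 y [-0.115 -0.089] x [-0.02  0.03]
side 0.425 495 y [-0.115  0.041] x [-0.053  0.055]
side 0.445 837 y [-0.119  0.056] x [-0.054  0.063]
side 0.465 1428 y [-0.122  0.083] x [-0.059  0.063]
side 0.485 2294 y [-0.119  0.12 ] x [-0.06   0.063]
side 0.505 4731 y [-0.106  0.132] x [-0.066  0.054]
side 0.525 1297 y [0.044 0.147] x [-0.05   0.031]
```

Arm and body clearances to the mast (top 0.35) and to the knob are fine. I move the panel in under the rail.

Call:
jog_arm([
  [[0.02,-0.6,0.05,0,0,0],[0.01,-0.7,0.05,0,0,0],[0,-0.7,0.05,0,0,0],[0,-0.7,0.05,0,0,0],[0,-0.4,0,0,0,0],[0,0,0,0,0,0],[0,0,0,0,0,0]],
])

```text
time_s: 16.15
position: [0.5882, 0.1829, 0.2117]
tool_rot: [[1.0, -0.014, -0.004], [-0.015, -0.978, -0.208], [-0.001, 0.208, -0.978]]
ft_force: [-0.1, -0.1, -3.0]
grip_width: 0.0108
```

Run:
```python
from pl2 import *
for n in ['scene','side']:
    im,d=vision.get_image(n); save(n+'9',cv2.resize(im[40:240,340:540] if n=='scene' else im[160:360,250:450],None,fx=2.5,fy=2.5)); np.savez(n+'9.npz',P=cloud(n,d),im=im,d=d)
    L=(cloud(n,d)-O)@M
    m=(d>0)&(L[...,0]<-.02)&(L[...,0]>-.06)&(L[...,2]>.11)&(L[...,2]<.25)&(np.abs(L[...,1])<.12); print(n,m.sum(),np.percentile(L[m],[1,50,99],axis=0).round(4).tolist())
plan(p,R,tgt(-.009,0,.092,OFF),Rt,n=5)
```

```text
[0.58824808 0.18294781 0.21170071] [-0.13239277 -0.12264108 -3.03882358] [ 0.21023969 -0.23523265  0.06118246] 0.01083343504639981 [ 11.20299821  31.46443133  62.10827913 -11.72632423  89.05404571
 102.51816153]
panel underside in mast [-0.0366 -0.      0.0964] rot err [-0.0004  0.0011  0.0004]
scene 3478 [[-0.0569, -0.1016, 0.1114], [-0.0448, -0.0162, 0.182], [-0.0332, 0.096, 0.2452]]
side 1837 [[-0.0439, -0.0998, 0.1109], [-0.0326, -0.0266, 0.1777], [-0.026, 0.0989, 0.2483]]
-- 5 rows -> [0.5886 0.209  0.2017]
[[0,-0.14,0.02,0,0,0],
[0,-0.14,0.02,0,0,0],
[0,-0.13,0.03,0,0,0],
[0,-0.14,0.02,0,0.01,0],
[0,-0.14,0.02,0,0,0]]
```

View pics/scene9.png

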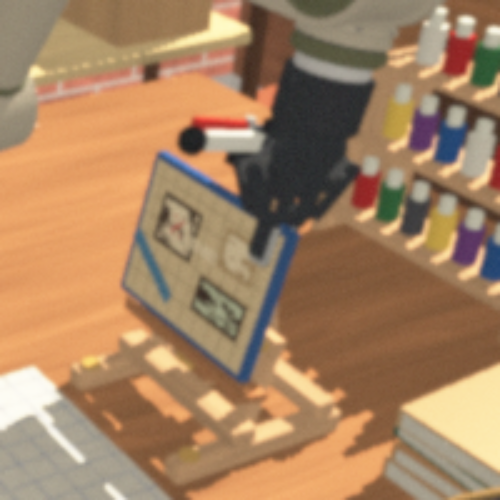

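View pics/side9.png

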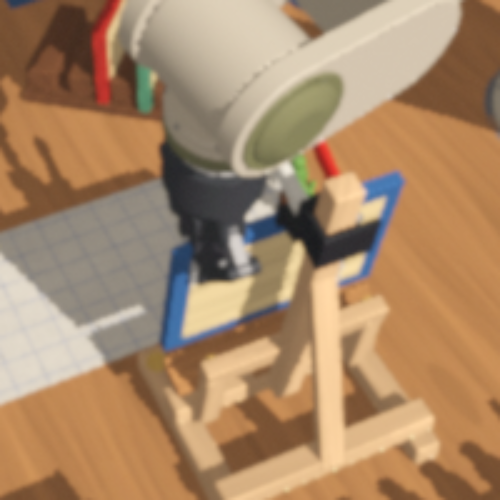

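Call:
jog_arm([
  [[-0.01,-0.16,0.01,0,0,0],[-0.01,-0.16,0.01,0,0,0],[0,-0.15,0.01,0,0,0],[0,-0.1,0.01,0,0,0],[0,-0.05,0,0,0,0],[0,0,0,0,0,0],[0,0,0,0,0,0]],
])

```text
time_s: 16.95
position: [0.5876, 0.2076, 0.2048]
tool_rot: [[1.0, -0.014, -0.004], [-0.015, -0.978, -0.208], [-0.001, 0.208, -0.978]]
ft_force: [-0.0, 0.2, -2.4]
grip_width: 0.0112
```

Run:
```python
from pl2 import *
print('force mast',(M.T@s['ft_force']).round(2))
```

```text
[0.58756736 0.20764984 0.20478658] [-0.03976016  0.2126078  -2.42174331] [ 0.23299595 -0.27191807 -0.01977706] 0.011241394741204115 [ 13.40711484  32.65862283  61.07293431 -11.59397891  89.34707629
 104.6802077 ]
panel underside in mast [-0.011   0.001   0.0948] rot err [-0.0008  0.0012  0.0008]
force mast [ 0.71  0.04 -2.32]
```

Call:
jog_arm([
  [[0,0,0.1,0,0,0],[0,0,0.1,0,0,0],[0,0,0.06,0,0,0],[0,-0.04,0,0,0,0],[0,-0.04,0,0,0,0],[0,0,0,0,0,0],[0,0,0,0,0,0]],
])

```text
time_s: 17.65
position: [0.5876, 0.2087, 0.1941]
tool_rot: [[1.0, -0.014, -0.004], [-0.015, -0.978, -0.208], [-0.001, 0.208, -0.978]]
ft_force: [-0.4, 0.2, -3.7]
grip_width: 0.0111
```

Run:
```python
from pl2 import *
print('force mast',(M.T@s['ft_force']).round(2))
```

```text
[0.58758089 0.20874775 0.19405072] [-0.44205642  0.2273239  -3.70585798] [ 0.26486945 -0.24791403  0.01369204] 0.011135564229856553 [ 13.50224421  33.11555729  62.02490359 -11.59252961  87.97276253
 105.05511045]
panel underside in mast [-0.0077  0.001   0.0845] rot err [-0.0009  0.001   0.0008]
force mast [ 0.99  0.45 -3.58]
```

Now I move 1 mm per row towards the mast and watch the force.

Call:
jog_arm([
  [[0,-0.025,0,0,0,0],[0,-0.025,0,0,0,0],[0,-0.025,0,0,0,0],[0,0,0,0,0,0]],
])

```text
time_s: 18.05
position: [0.5876, 0.2117, 0.1933]
tool_rot: [[1.0, -0.014, -0.004], [-0.014, -0.978, -0.208], [-0.001, 0.208, -0.978]]
ft_force: [-0.3, 0.4, -3.0]
grip_width: 0.0108
```

Run:
```python
from pl2 import *
print('force mast',(M.T@s['ft_force']).round(2))
```

```text
[0.58757061 0.2116831  0.19330362] [-0.34226098  0.40966723 -3.04713787] [ 0.20736089 -0.25155289  0.0104209 ] 0.010836755394729244 [ 13.76282186  33.27562743  61.85390526 -11.58453096  88.05019976
 105.30180335]
panel underside in mast [-0.0047  0.0011  0.0844] rot err [-0.0007  0.0012  0.0009]
force mast [ 1.03  0.35 -2.9 ]
```

Call:
jog_arm([
  [[0,-0.02,0.02,0,0,0],[0,-0.02,0.02,0,0,0],[0,0,0.02,0,0,0],[0,0,0,0,0,0]],
])

```text
time_s: 18.45
position: [0.5878, 0.2116, 0.1913]
tool_rot: [[1.0, -0.015, -0.004], [-0.015, -0.978, -0.21], [-0.001, 0.21, -0.978]]
ft_force: [-0.4, -6.5, 1.2]
grip_width: 0.0111
```

Run:
```python
from pl2 import *
print('force mast',(M.T@s['ft_force']).round(2))
```

```text
[0.5878458  0.21158736 0.1912632 ] [-0.358372   -6.53280887  1.21533388] [-1.05782836 -0.07621153  0.17880892] 0.011114237472585374 [ 13.79467026  33.38949298  62.00258762 -11.70098603  87.79372819
 105.43611432]
panel underside in mast [-0.0045  0.0008  0.0824] rot err [0.0012 0.0006 0.0001]
force mast [-6.65  0.26 -0.17]
```

Call:
jog_arm([
  [[0,0.02,0,0,0,0],[0,0,0.02,0,0,0],[0,0,0.02,0,0,0],[0,0,0,0,0,0]],
])

```text
time_s: 18.85
position: [0.5879, 0.2113, 0.1902]
tool_rot: [[1.0, -0.015, -0.003], [-0.015, -0.978, -0.208], [0.0, 0.208, -0.978]]
ft_force: [-0.2, -4.2, 5.8]
grip_width: 0.0107
```

Run:
```python
from pl2 import *
print('force mast',(M.T@s['ft_force']).round(2))
A=[]
for n in ['scene','side']:
    im,d=vision.get_image(n); L=(cloud(n,d)-O)@M
    save(n+'10',cv2.resize(im[40:240,340:540] if n=='scene' else im[160:360,250:450],None,fx=2.5,fy=2.5))
    m=(d>0)&(L[...,0]<.006)&(L[...,0]>-.03)&(L[...,2]>.134)&(L[...,2]<.25)&(np.abs(L[...,1])<.12)&(np.abs(L[...,1])>.015); print(n,m.sum(),np.percentile(L[m],[1,50,99],axis=0).round(4).tolist())
```

```text
[0.58793154 0.2112667  0.19020983] [-0.19402592 -4.17262209  5.8111599 ] [-0.88610367  0.09340964  0.03480026] 0.01067981433702187 [ 13.73623689  33.38201751  62.1802142  -11.6345301   87.53604862
 105.40633594]
panel underside in mast [-0.0044  0.0006  0.0812] rot err [-0.0004 -0.0004  0.0002]
force mast [-5.29  0.13  4.81]
scene 2220 [[-0.026, -0.1008, 0.135], [-0.0129, -0.0317, 0.1865], [0.0019, 0.098, 0.2454]]
side 1290 [[-0.0149, -0.0988, 0.1347], [-0.0005, -0.0168, 0.1918], [0.004, 0.0999, 0.2411]]
```

View pics/scene10.png

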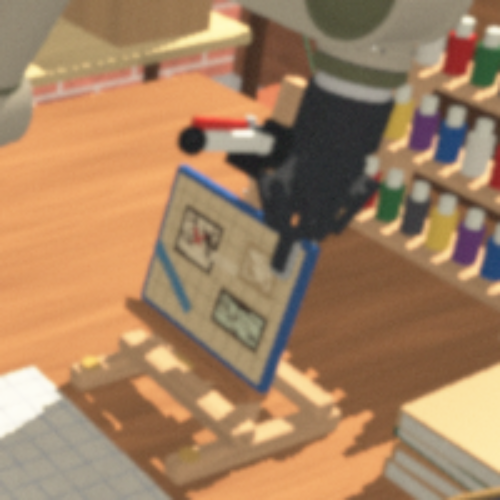

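The panel is seated: the mast pushes back with 5 N, the tray carries about 5 N, and it is centred to about 0.5 mm. I release it.

Call:
jog_arm([
  [[0,0.01,-0.02,0,0,0],[0,0,0,0,0,0],[0,0,0,0,0,0],[0,0,0,0,0,0],[0,0,0,0,0,0]],
], grip=-0.15)

```text
time_s: 19.45
position: [0.5875, 0.2115, 0.1899]
tool_rot: [[1.0, -0.014, -0.005], [-0.014, -0.978, -0.207], [-0.002, 0.207, -0.978]]
ft_force: [0.2, -0.2, -0.1]
grip_width: 0.0366
```

Run:
```python
from pl2 import *
print('force mast',(M.T@s['ft_force']).round(2))
ci=cam('wrist'); im,d=vision.get_image('wrist'); save('wrist11',im)
```

```text
[0.58748321 0.2115234  0.18994805] [ 0.17755694 -0.22263071 -0.1489326 ] [ 0.08335276 -0.02666343 -0.00801636] 0.03655671179765212 [ 13.74220471  33.3991934   62.18627489 -11.5676811   87.61153429
 105.36476096]
panel underside in mast [-0.0041  0.0012  0.0811] rot err [-0.001   0.0015  0.001 ]
force mast [-0.18 -0.18 -0.19]
```

View pics/wrist11.png

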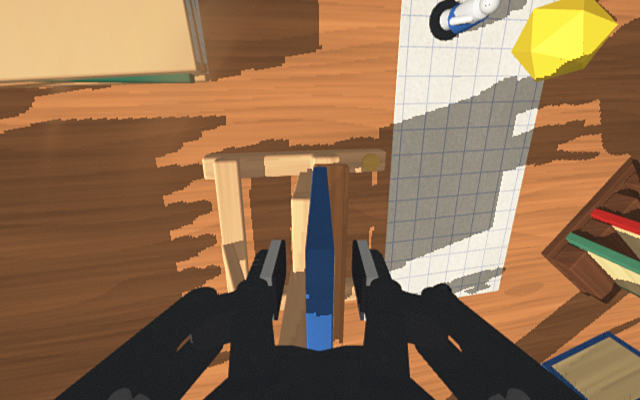

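The view shows both pads free of the blue edge, and the panel flush with the cross bar on its left and on the tray. I retreat upwards.

Call:
jog_arm([
  [[0,0,-0.2,0,0,0],[0,0,-0.5,0,0,0],[0,0,-0.7,0,0,0],[0,0,-0.8,0,0,0],[0,0,-0.8,0,0,0],[0,0,-0.8,0,0,0],[0,0,-0.3,0,0,0],[0,0,0,0,0,0]],
])

```text
time_s: 20.3
position: [0.5884, 0.2459, 0.353]
tool_rot: [[1.0, -0.014, -0.0], [-0.014, -0.978, -0.206], [0.003, 0.206, -0.979]]
ft_force: [0.3, -0.4, -0.0]
grip_width: 0.0365
```

Run:
```python
from m3 import *
zr=railz('12',.25,.31)
for n in ['scene','side']:
    z=np.load(n+'12.npz');L=(z['P']-O)@M;d=z['d'];im=z['im']
    save(n+'12c',cv2.resize(im[40:240,340:540] if n=='scene' else im[160:360,250:450],None,fx=2.5,fy=2.5))
    m=(d>0)&(L[...,0]<.006)&(L[...,0]>-.03)&(L[...,2]>.08)&(L[...,2]<.25)&(np.abs(L[...,1])<.12)&(np.abs(L[...,1])>.015)&(im[...,2].astype(int)>im[...,0]+30); print(n,m.sum(),np.percentile(L[m],[1,50,99],axis=0).round(4).tolist())
p,R,s=cur(); print(p,s['q'])
a=np.radians(8); yt=-M[:,1]; zt=np.array([0,np.sin(a),-np.cos(a)]); zt-=yt*(yt@zt); zt/=np.linalg.norm(zt); Rs=np.stack([np.cross(yt,zt),yt,zt],1); np.save('Rs.npy',Rs)
sq=rail([-.058,-.003,.023],.274); T=sq+zt*.021; print('squeeze',sq,'TCP',T)
p1,R1=plan(p,R,[.56,.13,.45],Rs)
p1,R1=plan(p1,R1,T-zt*.08,Rs)
```

```text
rail z 0.2725 cost 0.003838942012344708 n 1197
scene 423 [[-0.0157, -0.1018, 0.0889], [-0.0103, -0.0963, 0.1944], [-0.001, 0.09, 0.2305]]
side 1708 [[-0.01, -0.0988, 0.0941], [-0.0004, -0.0396, 0.1857], [0.0048, 0.0994, 0.2338]]
[0.58817275 0.24535179 0.34994762] [ 16.64170213  32.06902571  38.96825189 -12.32517213 112.26068745
 103.10541763]
squeeze [0.51537796 0.18154092 0.30256586] TCP [0.51542207 0.18446289 0.28177018]
-- 14 rows -> [0.5599 0.1301 0.4502]
[[-0.05,0.24,-0.13,0.13,0.13,-0.74],
[-0.07,0.23,-0.14,0.13,0.13,-0.74],
[-0.09,0.22,-0.14,0.13,0.13,-0.74],
[-0.12,0.2,-0.15,0.13,0.13,-0.74],
[-0.13,0.19,-0.16,0.13,0.14,-0.74],
[-0.15,0.17,-0.16,0.13,0.13,-0.74],
[-0.16,0.15,-0.17,0.13,0.13,-0.74],
[-0.18,0.12,-0.17,0.13,0.13,-0.74],
[-0.18,0.1,-0.18,0.13,0.13,-0.74],
[-0.19,0.08,-0.19,0.13,0.13,-0.73],
[-0.2,0.05,-0.19,0.13,0.13,-0.74],
[-0.19,0.03,-0.19,0.12,0.13,-0.74],
[-0.19,0,-0.2,0.13,0.13,-0.74],
[-0.19,-0.02,-0.21,0.13,0.13,-0.74]]
-- 4 rows -> [0.5154 0.1731 0.3612]
[[0.19,-0.28,0.59,0,0,0],
[0.18,-0.29,0.59,0,0,0],
[0.19,-0.28,0.59,0,0,0],
[0.18,-0.28,0.58,0,0,0]]
```

View pics/scene12c.png

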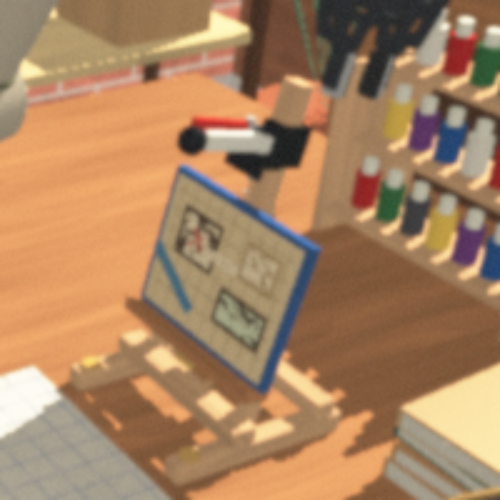

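View pics/side12c.png

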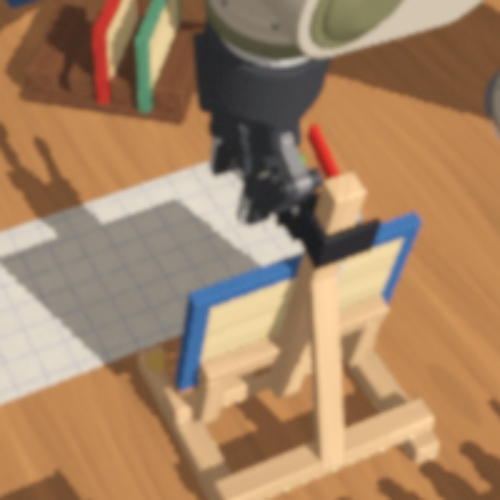

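The panel leans flat on the tray with its map out, and the rail hangs above it at mast z ≈ 0.273. Now I move to the squeeze pose, with tool x towards the mast and an 8° tilt that keeps the body away from it.

Call:
jog_arm([
  [[-0.05,0.24,-0.14,0.13,0.13,-0.74],[-0.07,0.23,-0.14,0.13,0.13,-0.74],[-0.09,0.22,-0.14,0.13,0.13,-0.74],[-0.12,0.2,-0.15,0.13,0.13,-0.74],[-0.13,0.19,-0.16,0.13,0.14,-0.74],[-0.15,0.17,-0.16,0.13,0.13,-0.74],[-0.16,0.15,-0.17,0.13,0.13,-0.74],[-0.18,0.12,-0.17,0.13,0.13,-0.74],[-0.18,0.1,-0.18,0.13,0.13,-0.74],[-0.19,0.08,-0.19,0.13,0.13,-0.73]],
], grip=1)

```text
time_s: 21.4
position: [0.5677, 0.1626, 0.4215]
tool_rot: [[0.442, 0.895, 0.056], [0.895, -0.444, 0.047], [0.067, 0.03, -0.997]]
ft_force: [-0.0, -0.5, -0.5]
grip_width: 0.0852
```

Call:
jog_arm([
  [[-0.2,0.05,-0.19,0.13,0.13,-0.74],[-0.19,0.03,-0.19,0.12,0.13,-0.74],[-0.19,0,-0.2,0.13,0.13,-0.74],[-0.19,-0.02,-0.21,0.13,0.13,-0.74],[0,0,0,0,0,0],[0,0,0,0,0,0]],
])

```text
time_s: 22.0
position: [0.5601, 0.1301, 0.4501]
tool_rot: [[0.019, 1.0, 0.002], [0.99, -0.019, 0.138], [0.138, -0.0, -0.99]]
ft_force: [-0.1, 0.6, 0.2]
grip_width: 0.0856
```

Run:
```python
from m3 import *
p,R,s=cur(); Rs=np.load('Rs.npy'); print(p,s['q'],s['grip_width'],Ro.from_matrix(R.T@Rs).as_rotvec())
ci=cam('wrist'); im,d=vision.get_image('wrist')
for z in (.2725,.274):
  for l in [[-.103,-.011,.023],[-.058,-.003,.023]]:
    print(z,proj('wrist',rail(l,z),ci))
im2=im.copy()
for l in [[-.103,-.011,.023],[-.058,-.016,.032],[-.058,.030,.032]]:
    q=proj('wrist',rail(l,.274),ci)[0]; cv2.circle(im2,tuple(int(v) for v in q),3,(255,0,255),1)
save('wrist13',im2)
zt=Rs[:,2]; T=rail([-.058,-.003,.023],.274)+zt*.021
plan(p,R,T-zt*.06,Rs); plan(T-zt*.06,Rs,T,Rs,n=4)
```

```text
[0.56009938 0.13010249 0.45006353] [ -2.36734232  21.56389923  40.15899988   9.0305083  118.17866042
   3.01502012] 0.08562427828564832 [ 0.00017237  0.00076417 -0.00416435]
0.2725 [[280.66150569 196.49584587]]
0.2725 [[272.76849406 152.50424711]]
0.274 [[280.46785883 196.4652564 ]]
0.274 [[272.53572277 152.25147561]]
-- 4 rows -> [0.5153 0.176  0.3413]
[[0.19,-0.29,0.71,0,0,-0.01],
[0.18,-0.28,0.72,0,0,0],
[0.19,-0.29,0.71,0,0,-0.01],
[0.18,-0.28,0.71,0,0.01,-0.01]]
-- 4 rows -> [0.5154 0.1845 0.2818]
[[0,0,0.37,0,0,0],
[0,0,0.38,0,0,0],
[0,0,0.37,0,0,0],
[0,0,0.38,0,0,0]]
```

View pics/wrist13.png

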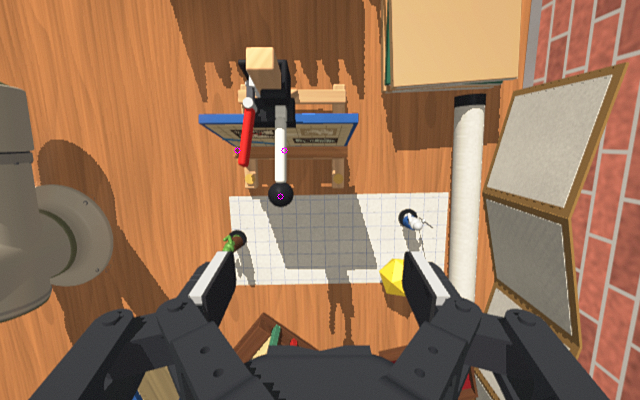

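Call:
jog_arm([
  [[0.19,-0.29,0.71,0,0,0],[0.18,-0.28,0.72,0,0,0],[0.19,-0.29,0.71,0,0,0],[0.18,-0.28,0.71,0,0,-0.03],[0,0,0,0,0,0],[0,0,0,0,0,0]],
])

```text
time_s: 22.65
position: [0.5153, 0.1763, 0.3428]
tool_rot: [[0.011, 1.0, 0.004], [0.99, -0.011, 0.138], [0.138, 0.002, -0.99]]
ft_force: [0.2, -0.6, 0.3]
grip_width: 0.0855
```

Run:
```python
from m3 import *
p,R,s=cur(); Rs=np.load('Rs.npy'); print(p)
ci=cam('wrist'); im,d=vision.get_image('wrist')
im2=im.copy()
for l in [[-.103,-.011,.023],[-.058,-.016,.032],[-.058,.030,.032]]:
    q=proj('wrist',rail(l,.274),ci)[0]; cv2.circle(im2,tuple(int(v) for v in q),3,(255,0,255),1)
save('wrist14',im2)
zt=Rs[:,2]; T=rail([-.058,-.003,.023],.274)+zt*.021
plan(p,R,T,Rs,n=4)
```

```text
[0.51533727 0.17630586 0.34284374]
-- 4 rows -> [0.5155 0.1844 0.2818]
[[0,0,0.39,0,0,0.01],
[0,0,0.38,0.01,0,0],
[-0.01,0,0.39,0,0,0.01],
[0,0,0.38,0,0,0.01]]
```

View pics/wrist14.png

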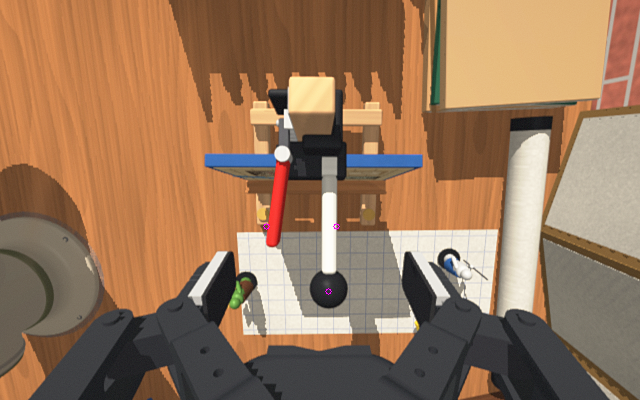

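The view shows the lever at (274,210) and the bar at (329,210), both well between the open pads. I descend.

Call:
jog_arm([
  [[0,0,0.39,0,0,0.02],[0,0,0.38,0,0,0],[0,0,0.39,0,0,0],[0,0,0.36,0,0,0.01],[0,0,0,0,0,0],[0,0,0,0,0,0]],
])

```text
time_s: 23.3
position: [0.5163, 0.1841, 0.2833]
tool_rot: [[0.016, 1.0, 0.005], [0.99, -0.016, 0.139], [0.139, 0.003, -0.99]]
ft_force: [-0.7, -0.2, -0.1]
grip_width: 0.0854
```

Run:
```python
from m3 import *
p,R,s=cur(); Rs=np.load('Rs.npy'); zt=Rs[:,2]; T=rail([-.058,-.003,.023],.274)+zt*.021
print(p,s['ft_force'],'err',R.T@(T-p))
im,d=vision.get_image('side'); save('side15',cv2.resize(im[160:360,250:450],None,fx=2.5,fy=2.5))
```

```text
[0.51634519 0.18414326 0.28328201] [-0.72557844 -0.18060938 -0.06336501] err [ 9.21955601e-05 -9.33045133e-04  1.53650986e-03]
```

View pics/side15.png

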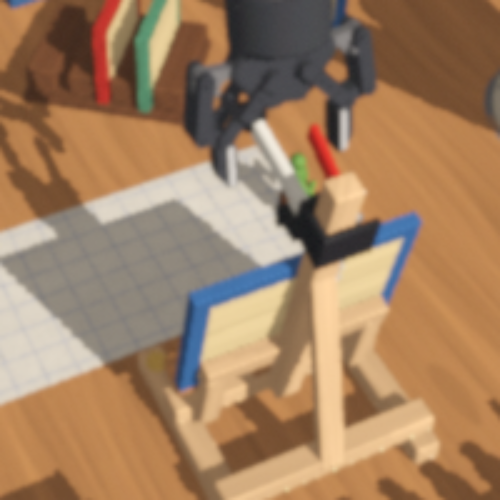

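Call:
jog_arm([
  [[0,-0.05,0.03,0,0,0],[0,0,0,0,0,0],[0,0,0,0,0,0],[0,0,0,0,0,0],[0,0,0,0,0,0],[0,0,0,0,0,0],[0,0,0,0,0,0],[0,0,0,0,0,0]],
], grip=-1, squeeze=60)

```text
time_s: 24.15
position: [0.5134, 0.1843, 0.2805]
tool_rot: [[0.015, 1.0, 0.003], [0.99, -0.016, 0.138], [0.138, 0.0, -0.99]]
ft_force: [-0.0, -5.5, -4.3]
grip_width: 0.0263
```

Run:
```python
from m3 import *
p,R,s=cur(); Rs=np.load('Rs.npy'); zt=Rs[:,2]; T=rail([-.058,-.003,.023],.274)+zt*.021
print(p,s['ft_force'],'mast',M.T@s['ft_force'],'err',R.T@(T-p),s['grip_width'])
im,d=vision.get_image('wrist'); save('wrist16',im)
zr=railz('16',.21,.31)
```

```text
[0.51337242 0.18429991 0.28045712] [-0.02863494 -5.49103132 -4.25266877] mast [-4.4836983  -0.05425957 -5.30386105] err [ 0.00037417  0.00204731 -0.00127291] 0.02627318164965492
rail z 0.268 cost 0.005227274966667072 n 3897
```

View pics/wrist16.png

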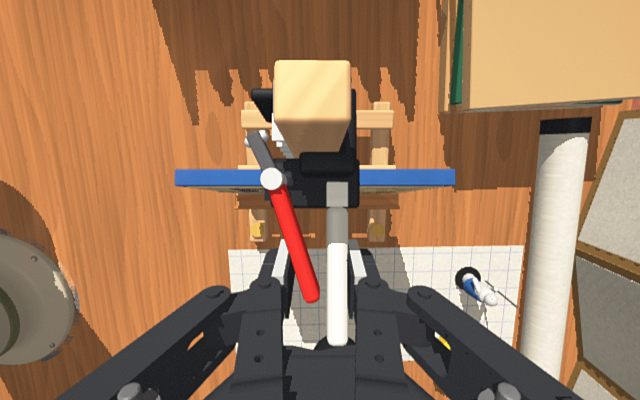

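The grip reads 26 mm, so the lever is fully squeezed against the bar. The lever is turned in the view, and the tool carries the rail's weight (5.3 N). I lower it under control.

Call:
jog_arm([
  [[-0.024,0,0.066,0,0,0],[-0.048,0,0.131,0,0,0],[-0.048,0,0.131,0,0,0],[-0.048,0,0.131,0,0,0],[-0.048,0,0.131,0,0,0],[-0.024,0,0.066,0,0,0],[0,0,0,0,0,0],[0,0,0,0,0,0]],
])

```text
time_s: 25.1
position: [0.5133, 0.1785, 0.2532]
tool_rot: [[0.015, 1.0, 0.003], [0.99, -0.016, 0.138], [0.138, 0.001, -0.99]]
ft_force: [0.2, -4.6, -4.8]
grip_width: 0.0264
```

```bash
cat > st.py <<'E'
from m3 import *
p,R,s=cur(); print(p,'mast pos',(M.T@(p-O)).round(4),'mast F',(M.T@s['ft_force']).round(2),s['grip_width'],s['time_s'])
E
python3 - <<'E'
from st import *
zr=railz('17',.21,.31)
for n in ['scene','side']:
    im=np.load(n+'17.npz')['im']; save(n+'17c',cv2.resize(im[40:240,340:540] if n=='scene' else im[160:360,250:450],None,fx=2.5,fy=2.5))
E
```

```text
[0.51325161 0.17850323 0.25319305] mast pos [-0.0507 -0.0009  0.2481] mast F [-3.45 -0.22 -5.69] 0.026416996628057177 25.1
rail z 0.24 cost 0.005327893283501477 n 4445
```

View pics/scene17c.png

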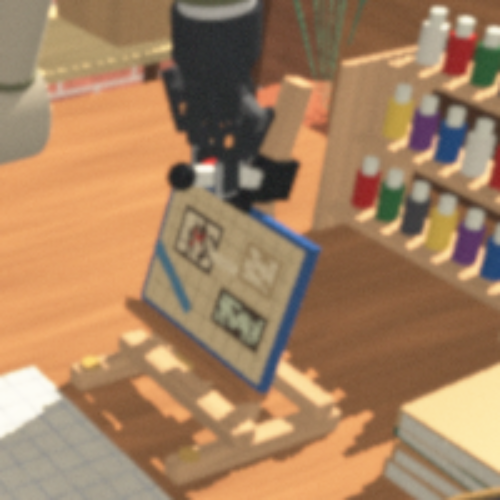

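View pics/side17c.png

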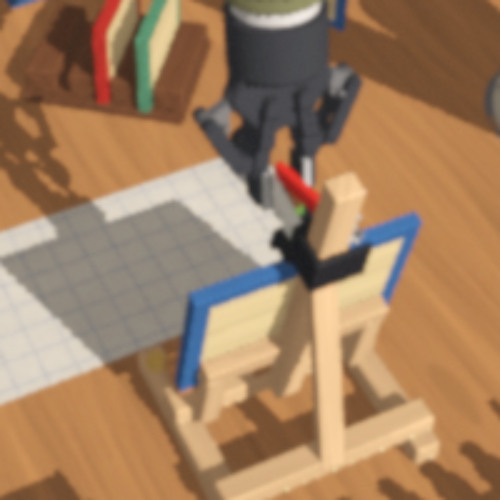

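Call:
jog_arm([
  [[-0.009,0,0.024,0,0,0],[-0.009,0,0.024,0,0,0],[-0.009,0,0.024,0,0,0],[-0.009,0,0.024,0,0,0],[-0.009,0,0.024,0,0,0],[0,0,0,0,0,0]],
])

```text
time_s: 25.8
position: [0.5133, 0.1774, 0.2483]
tool_rot: [[0.015, 1.0, 0.003], [0.99, -0.016, 0.138], [0.138, 0.001, -0.99]]
ft_force: [-0.7, -4.1, -4.0]
grip_width: 0.0266
```

```bash
python3 st.py
```

```text
[0.51327298 0.17744943 0.24834366] mast pos [-0.0507 -0.001   0.2431] mast F [-3.16  0.62 -4.72] 0.02657389895272553 25.8
```

Call:
jog_arm([
  [[-0.009,0,0.024,0,0,0],[-0.009,0,0.024,0,0,0],[0,0,0,0,0,0]],
])

```text
time_s: 26.1
position: [0.5132, 0.177, 0.2463]
tool_rot: [[0.015, 1.0, 0.003], [0.99, -0.016, 0.138], [0.138, 0.001, -0.99]]
ft_force: [-0.7, -4.8, -4.1]
grip_width: 0.0266
```

```bash
python3 st.py
```

```text
[0.5132349  0.17702886 0.2463216 ] mast pos [-0.0507 -0.0009  0.241 ] mast F [-3.89  0.58 -5.06] 0.026608951219416956 26.1
```

Call:
jog_arm([
  [[-0.009,0,0.024,0,0,0],[-0.009,0,0.024,0,0,0],[0,0,0,0,0,0]],
])

```text
time_s: 26.4
position: [0.5133, 0.1766, 0.2443]
tool_rot: [[0.015, 1.0, 0.003], [0.99, -0.016, 0.138], [0.138, 0.001, -0.99]]
ft_force: [-0.9, -5.5, -3.9]
grip_width: 0.0269
```

```bash
python3 st.py
```

```text
[0.51325725 0.1765882  0.24433986] mast pos [-0.0507 -0.001   0.239 ] mast F [-4.54  0.77 -4.99] 0.02688727972949292 26.4
```

Call:
jog_arm([
  [[-0.009,0,0.024,0,0,0],[0,0,0,0,0,0]],
])

```text
time_s: 26.6
position: [0.5133, 0.1765, 0.244]
tool_rot: [[0.015, 1.0, 0.004], [0.99, -0.015, 0.139], [0.139, 0.002, -0.99]]
ft_force: [-2.2, -4.5, 1.5]
grip_width: 0.0267
```

Call:
jog_arm([
  [[-0.009,0,0.024,0,0,0],[0,0,0,0,0,0]],
])

```text
time_s: 26.8
position: [0.5133, 0.1765, 0.2439]
tool_rot: [[0.015, 1.0, 0.005], [0.99, -0.015, 0.139], [0.139, 0.003, -0.99]]
ft_force: [-5.2, -4.6, 6.2]
grip_width: 0.0267
```

Contact: the force went from -5 N to +6 N and the descent stopped. I ease off 1 mm and check before letting go.

Call:
jog_arm([
  [[0.007,0,-0.02,0,0,0],[0,0,0,0,0,0]],
])

```text
time_s: 27.0
position: [0.5133, 0.1765, 0.244]
tool_rot: [[0.015, 1.0, 0.004], [0.99, -0.015, 0.139], [0.139, 0.002, -0.99]]
ft_force: [-3.3, -5.6, 3.7]
grip_width: 0.0269
```

Run:
```python
from st import *
for n in ['scene','side']:
    im,d=vision.get_image(n); save(n+'18c',cv2.resize(im[40:240,340:540] if n=='scene' else im[160:360,250:450],None,fx=2.5,fy=2.5))
im,d=vision.get_image('wrist'); save('wrist18',im)
```

```text
[0.51329837 0.17653057 0.24401693] mast pos [-0.0507 -0.001   0.2387] mast F [-6.33  3.18  2.39] 0.02688470052064948 27.0
```

View pics/scene18c.png

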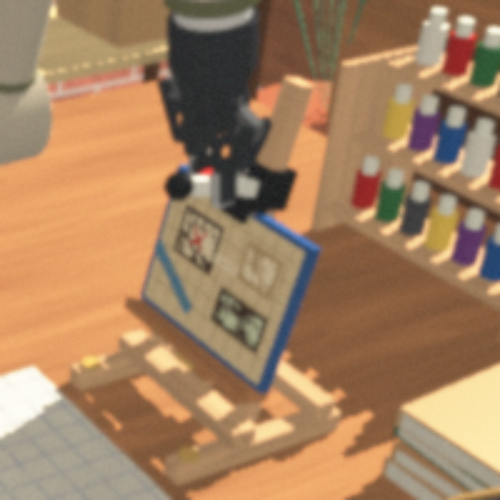

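View pics/wrist18.png

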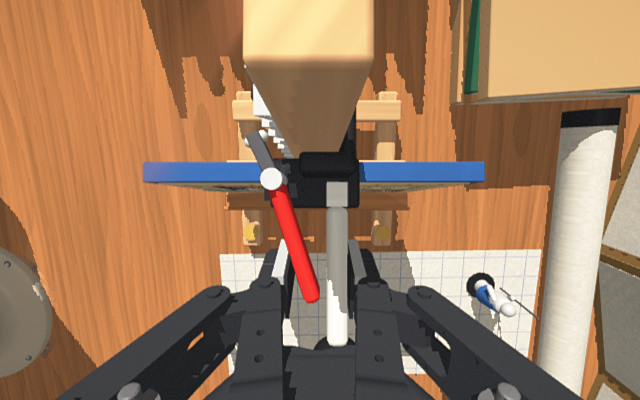

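The jaw is on the blue top edge with the panel in behind its lip, and the panel is undisturbed. I let go and retreat along the tool axis.

Call:
jog_arm([
  [[0.002,0,-0.008,0,0,0],[0,0,0,0,0,0],[0,0,0,0,0,0],[0,0,0,0,0,0],[0,0,0,0,0,0],[0,0,0,0,0,0],[0,0,0,0,0,0]],
], grip=1)

```text
time_s: 27.85
position: [0.5135, 0.1765, 0.2437]
tool_rot: [[0.015, 1.0, 0.004], [0.99, -0.016, 0.139], [0.139, 0.002, -0.99]]
ft_force: [-0.3, 0.8, 1.2]
grip_width: 0.0852
```

Call:
jog_arm([
  [[0,0,-0.2,0,0,0],[0,0,-0.4,0,0,0],[0,0,-0.6,0,0,0],[0,0,-0.8,0,0,0],[0,0,-0.8,0,0,0],[-0.3,0,-0.7,0,0,0],[-0.6,0,-0.5,0,0,0],[-0.6,0,0,0,0,0],[-0.6,0,0,0,0,0],[0,0,0,0,0,0]],
])

```text
time_s: 28.85
position: [0.5115, 0.0691, 0.3906]
tool_rot: [[0.018, 1.0, 0.004], [0.99, -0.019, 0.138], [0.138, 0.001, -0.99]]
ft_force: [-0.1, 0.0, -0.0]
grip_width: 0.0854
```

Run:
```python
from st import *
zr=railz('19',.2,.27)
for n in ['scene','side']:
    z=np.load(n+'19.npz');L=(z['P']-O)@M;d=z['d'];im=z['im']
    save(n+'19c',cv2.resize(im[40:240,340:540] if n=='scene' else im[160:360,250:450],None,fx=2.5,fy=2.5)); save(n+'19f',im)
    m=(d>0)&(L[...,0]<.006)&(L[...,0]>-.03)&(L[...,2]>.08)&(L[...,2]<.25)&(np.abs(L[...,1])<.12)&(np.abs(L[...,1])>.015)&(im[...,2].astype(int)>im[...,0]+30); print(n,m.sum(),np.percentile(L[m],[1,50,99],axis=0).round(4).tolist())
im,d=vision.get_image('wrist'); save('wrist19',im)
```

```text
[0.51154188 0.06911688 0.39060296] mast pos [-0.1864 -0.0009  0.3597] mast F [0.01 0.14 0.  ] 0.0853679122853597 28.85
rail z 0.2315 cost 0.003889353718413722 n 2002
scene 346 [[-0.0157, -0.1016, 0.0868], [-0.0104, -0.0979, 0.1727], [-0.0014, 0.0901, 0.2305]]
side 1619 [[-0.0103, -0.0988, 0.0946], [-0.0005, -0.0424, 0.1878], [0.0045, 0.0999, 0.2341]]
```

View pics/scene19f.png

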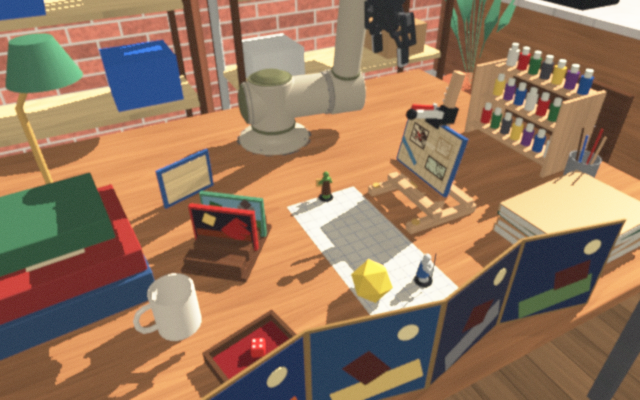

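View pics/scene19c.png

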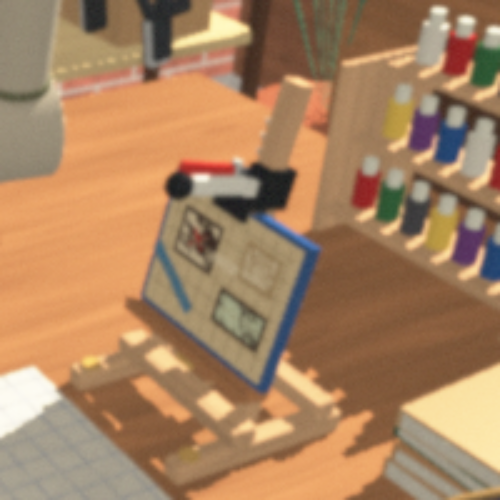

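View pics/side19c.png

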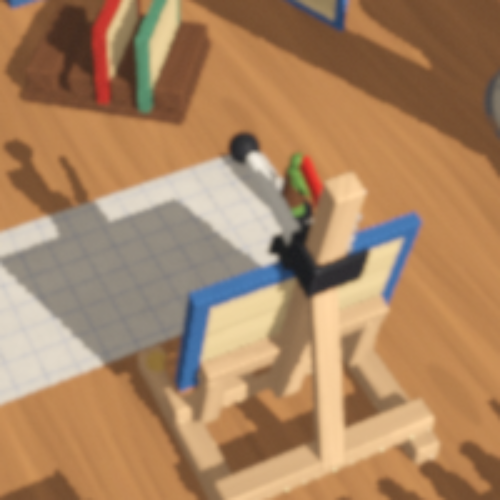

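View pics/wrist19.png

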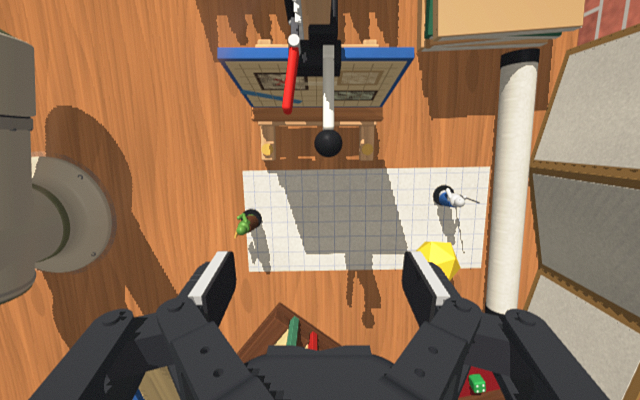

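The final views show the panel centred on the tray with its map out and its back on the mast. The jaw is at mast z = 0.2315, matching the panel's top at 0.231, and the lever has sprung back. Nothing else has moved and the gripper is clear, so I hand the job in.

```bash
python3 -c "
from rig import close_job, env
print(env.observe()['time_s']); print(close_job())"
```

```text
29.0
the job is handed in; nothing more can be done
None
```

The map panel is up on the easel with the rail resting on its top edge. I handed the job in at 29 s of the 72 s allowed; no verdict is reported.

**What I did**
- **Rail up:** I raised it by the ball knob, touching only the knob. It hung on its pawl 193 mm above the tray, where 185 mm was needed. I raised it about 168 mm, and on letting go it settled one tooth lower, at 11 clicks.
- **Panel:** I took the 200 × 150 mm panel from the stand and set it on the tray, leaning on the mast with the map out. The contact forces were about 5 N on the mast and about 5 N on the tray, after which I let go.
- **Rail down:** I squeezed the lever to the bar, which read 26 mm (fully squeezed), and lowered the rail in hand until it touched the panel at about 6 N. I eased off, let go and backed away.

**Last checks**
- **Rail height:** It measures 231.5 mm on the mast against an expected 231 mm for the panel's top, though that fit is coarse.
- **Panel position:** It is centred to about 1 mm and flat against the mast, and the lever has sprung back.
- **Surroundings:** The final pictures show no bystander moved, and the gripper is touching nothing.

**Small disagreements**
- The arm readings and the cameras differed by about 2 mm on how far the panel stood from the mast, so I used contact force there.
- The gripper read about 23 mm on the 26 mm knob.

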